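# Put the glaze-bottle row back in order

## Task

Two glaze bottles have fallen over on the ware board: stand each of them upright on an empty rubber pad, in the row with the bottles that still stand, which must neither be knocked over nor shoved off their pads. Let both go, then slide the wooden end stop along the board until it just touches the nearest bottle of the row without pushing that off its pad, and leave everything standing.

Things in the scene. Friction and masses are not known exactly. Their poses are not given: they have to be found in the camera images.
- fallen_a_center (a point): First fallen glaze bottle, white plastic: square body 40 x 40 mm, 72 mm tall, rounded edges; round black cap 26 mm across, 26 mm tall; 110 mm overall, about 0.2 kg. The point is its centre, on the axis 55 mm from the foot. z runs from foot to cap, x and y square to the flat sides. It lies on a flat side over a pad, roughly across the board, cap towards the robot.
- fallen_b_center (a point): Second fallen bottle, identical to the first, lying likewise over another pad. Which pads have the fallen bottles differs from time to time.
- standing_a_center (a point): A bottle that already stands on its pad; same shape, point and axes as the fallen ones.
- standing_b_center (a point): The other bottle that already stands on its pad; same shape, point and axes.
- pad0 (a point): Centre of the rubber pad next to the stop, 64 x 64 mm, flush with the ware board's top, 12 mm above the table. The four pads are in one row, 105 mm apart. Site axes: y along the row away from the stop, x across it away from the robot.
- pad1 (a point): Centre of the second pad, 105 mm further along the row; same size and axes as pad0.
- pad2 (a point): Centre of the third pad; same size and axes as pad0.
- pad3 (a point): Centre of the last pad; same size and axes as pad0. The plywood board is fixed to the table, 150 mm wide (x), with ledges 8 mm high and 8 mm wide along both long edges and across the end, 64 mm beyond this pad's centre.
- stop (a joint): The wooden end stop slides along the row on the ware board, at the robot's right end (-y). 0 = fully back, 0.115 m = fully towards the row; it grows as it moves towards the bottles (+y of the board). It needs about 2 N to slide and stays where it is left.
- stop_face (a point): Point on the face of the stop that meets the bottles, in the middle of its width, 30 mm above the board; +y of the point points at the bottles along the row. The front plate is 110 mm wide, 12 mm thick and its top 47 mm above the board; behind it is a base plate 13 mm high.
- stop_post (a point): Centre of the top of the stop's grip post, 55 mm behind the face and 86 mm above the board; the post is 30 mm (board x) by 20 mm (along the row) and free on all sides above the base plate. Same axes as stop_face.
Mind the look-alikes: they are no part of the job. What is shaped like the part that bears fallen_a_center but purple is not meant.

How it is judged:
On the way, in this order (a step that is already met when the one before it is completed fails the run):
1. all four bottles stand upright on pads, the fallen ones let go (angle between each of fallen_a_center, fallen_b_center, standing_a_center, standing_b_center's own z axis and vertical below 0.1 rad and height (world z) of fallen_a_center between 0.059 and 0.075 m and (horizontal distance between fallen_a_center and pad0 below 0.022 m or horizontal distance between fallen_a_center and pad1 below 0.022 m or horizontal distance between fallen_a_center and pad2 below 0.022 m or horizontal distance between fallen_a_center and pad3 below 0.022 m) and height (world z) of fallen_b_center between 0.059 and 0.075 m and (horizontal distance between fallen_b_center and pad0 below 0.022 m or horizontal distance between fallen_b_center and pad1 below 0.022 m or horizontal distance between fallen_b_center and pad2 below 0.022 m or horizontal distance between fallen_b_center and pad3 below 0.022 m) and height (world z) of standing_a_center between 0.059 and 0.075 m and (horizontal distance between standing_a_center and pad0 below 0.022 m or horizontal distance between standing_a_center and pad1 below 0.022 m or horizontal distance between standing_a_center and pad2 below 0.022 m or horizontal distance between standing_a_center and pad3 below 0.022 m) and height (world z) of standing_b_center between 0.059 and 0.075 m and (horizontal distance between standing_b_center and pad0 below 0.022 m or horizontal distance between standing_b_center and pad1 below 0.022 m or horizontal distance between standing_b_center and pad2 below 0.022 m or horizontal distance between standing_b_center and pad3 below 0.022 m) and contact force between the fingers and fallen_a below 0.05 N and contact force between the fingers and fallen_b below 0.05 N), for 0.2 s.
2. the end stop is up against the nearest bottle of the row ((y of fallen_a_center in the frame of stop_face between 0.013 and 0.03 m or y of fallen_b_center in the frame of stop_face between 0.013 and 0.03 m or y of standing_a_center in the frame of stop_face between 0.013 and 0.03 m or y of standing_b_center in the frame of stop_face between 0.013 and 0.03 m)), for 0.2 s.
At the end, for the whole second after the job is handed in: All four bottles stand upright (within 0.1 rad) and at rest on the board, each with its centre within 22 mm of a pad's centre; the stop's face is against the nearest bottle (13 to 30 mm from the bottle's centre along the row: a bottle's half width is 20 mm square on, about 27 mm on the diagonal) (all of step 1 and (y of fallen_a_center in the frame of stop_face between 0.013 and 0.03 m or y of fallen_b_center in the frame of stop_face between 0.013 and 0.03 m or y of standing_a_center in the frame of stop_face between 0.013 and 0.03 m or y of standing_b_center in the frame of stop_face between 0.013 and 0.03 m) and linear speed of each of fallen_a, fallen_b, standing_a, standing_b below 0.02 m/s); the robot touches nothing.
It fails at once if a bottle that was standing is tipped or shifted by more than 25 mm (angle between any of standing_a_center, standing_b_center's own z axis and vertical above 0.35 rad or distance of any of standing_a_center, standing_b_center from where it was at the start of the episode above 0.025 m).
It fails at once if a fallen bottle falls off the ware board onto the table (height (world z) of any of fallen_a_center, fallen_b_center below 0.026 m).
It also fails if it takes over 72 s, if anything falls off the work surface, if the arm or the gripper's body presses on something with over 40 N, if the wrist force passes 120 N, or if a joint passes its speed limit or range.

## Robot

A 7-joint arm with a two-finger parallel gripper is mounted at the origin on the work surface. World frame = base frame: x ahead of the robot, y to its left, z up, the work surface at z = 0. Lengths are in m, angles in rad, forces in N, time in s.
With the tool pointing down it reaches from about 0.425 to 0.825 m from the base axis. Payload 3.6 kg.
Tool frame: the origin (TCP) lies midway between the tips of the shut fingers; the grasp point (between the pads) lies 19 mm behind it (bot.grip_point_offset is the distance from the TCP to the grasp point, in m); z points along the fingers, y is the direction in which the jaws open and shut (so a half turn about z gives the same grasp; the last joint's range is limited). The gripper opens to 85 mm and grips with 20 to 120 N. Pads are 22 mm wide; open, the fingers measure 114 mm over their backs; the gripper's body (76 mm by 85 mm) begins 54 mm behind the grasp point. The pads swing forward as they close: fully open they stand 13 mm farther back than shut.
Start: joints at [-1.135, 0.615, -0.013, 1.423, 0.008, 1.103, -0.04], TCP at [0.29, 0.582, 0.231] pointing down, gripper open.
Joint ranges: [-3.12, 3.12], [-0.3, 2.06], [-1.34, 1.32], [0.26, 2.42], [-1.36, 4.5], [0.01, 1.98], [-2.84, 2.84]. Speed limits (rad/s): [2.79, 2.79, 3.14, 3.14, 3.14, 3.14, 3.14].

## Interface

Orientations are given as a unit quaternion [w, x, y, z].
In Python, from plant import telemetry, vision, bot gives the robot as it stands.
- The arm moves only by the tool apply_moves, never from a script. Its argument "rows" is a list of rows, each a list of 3 entries, a list of its own where there are three numbers: the shift along the world's x, y, z in m, then the turn, a rotation vector about the world's x, y, z in rad, then the closure, from 0 (fully open) to 1 (shut). In form: [[[tx, ty, tz], [rx, ry, rz], claw], ...]. A call has exactly 5 rows; each row is the pose to reach, as a shift and turn from the pose measured when the call began; what a row does not reach only later rows make up. A row lasts 1/12 s, in which the tool goes at most 41.7 mm and 7.16 degrees, less where a joint would pass 70% of its speed; a pose out of reach is approached as far as the arm can. A call with a gripper value outside its range is refused whole. The fingers move at their own pace and stop on an object; the grip force is fixed at half the most. Time passes only in rows, so rows that repeat a pose let the fingers close, or fill a call up. It gives the time, the measured TCP pose, the force and the opening at its end, in the units of the state.
- telemetry.get_obs(): the state, without advancing time (a new reading comes with each control period).
- vision.snapshot(name): name is "scene" or "top" or "wrist"; returns (picture, depth): 384x512x3 uint8, red, green, blue; 384x512 float32, m along the optical axis (not along the pixel's ray), 0 where there is no reading.
- vision.camera_info(name): a dict with "mtx" (3x3 intrinsics, pixels), "distortion" ([k1, k2, p1, p2, k3] as OpenCV has them; the pictures are not rectified), "R" (3x3) and "t" (3): a world point X has camera coordinates R X + t; the wrist camera has in their place "mount" (4x4, takes a point from camera to tool coordinates, whose origin is the TCP and whose axes are the flange's). Camera axes: x right, y down, z forward; pixel columns grow to the right and rows downward; lengths in m; the calibration is good to about 2 mm. A picture is of the moment at which its call begins: read the wrist's pose just before it. camera_info takes no time and is no camera call.
- bot.hand_in(): hands the job in, once; it reports no verdict.
The state is a dict: "t": time; "joint_positions": joint angles; "joint_vel": joint speeds; "effort": joint torques, N m; "tool_pos": TCP position; "tcp_rot": TCP orientation; "ft_force": force on the tool from outside, world axes, zero at the start; "torque": the same for the moment, N m; "finger_gap": finger opening in m.
Only numpy, scipy, OpenCV 4.12 (cv2) and the standard library are available. Lean on these libraries where they do the work, as an engineer would, in place of code of your own. Each camera call takes 0.05 s, during which the arm holds its last target.

## Working session

There is one attempt and no reset: what is moved stays moved. The work goes in short steps, Python scripts to look and compute and a tool call to move; the robot and the scene stay as the last step left them, time stands still between calls to the robot, and variables do not carry over. Pictures are saved under pics/ and viewed, and the job is handed in when it is done.

Besides the shell and the picture viewer there is one more tool, called after "Emit:" by a JSON object that holds its "name" and its "arguments". apply_moves: Moves the arm, as the interface text tells. Its arguments: {"type":"object","properties":{"rows":{"type":"array"}},"required":["rows"]}

```bash
mkdir -p pics; ls
python3 - <<'E'
from plant import telemetry, vision, bot
import cv2,numpy as np
print(telemetry.get_obs())
for n in ["scene","top"]:
    im,d=vision.snapshot(n); cv2.imwrite(f"pics/{n}0.png",im[...,::-1]); np.savez(f"pics/{n}0.npz",im=im,d=d)
    print(n,vision.camera_info(n))
print(vision.camera_info("wrist"),bot.grip_point_offset)
E
```

```text
pics
{'t': 0.0, 'joint_positions': array([-1.13551538,  0.61594314, -0.01259456,  1.42493308,  0.00809484,
        1.10341783, -0.04040036]), 'joint_vel': array([-1.87925614e-03, -6.29395556e-04, -1.22115185e-03,  1.15161603e-03,
       -7.90088551e-04, -3.78356405e-04, -5.52672308e-06]), 'effort': array([ 2.09885741e-05, -4.69217169e+01,  2.59145703e-01, -1.71033007e+01,
        9.97341878e-03,  9.63074213e-03,  3.41698509e-06]), 'tool_pos': array([0.28925448, 0.58121428, 0.23011138]), 'tcp_rot': array([-2.79928393e-04,  2.28821740e-01,  9.73467439e-01, -1.29570898e-03]), 'ft_force': array([-0.18699938,  0.40665357, -0.44961096]), 'torque': array([-0.01077368, -0.0375389 ,  0.01245372]), 'finger_gap': 0.08530817075265029}
scene {'mtx': array([[389.13928368,   0.        , 251.42646452],
       [  0.        , 389.13928368, 192.57657228],
       [  0.        ,   0.        ,   1.        ]]), 'distortion': array([-0.03150722,  0.        ,  0.        ,  0.        ,  0.        ]), 'R': array([[ 0.90187091,  0.43168287,  0.01669636],
       [ 0.25763281, -0.50641826, -0.8229009 ],
       [-
[... 446 characters left out ...]
 [ 0.14479029,  0.00319277, -0.98945721]]), 't': array([-0.08120766,  0.46252442,  0.95027983])}
{'mtx': array([[297.78945013,   0.        , 252.65174854],
       [  0.        , 297.78945013, 188.66571126],
       [  0.        ,   0.        ,   1.        ]]), 'distortion': array([-0.0800102,  0.       ,  0.       ,  0.       ,  0.       ]), 'mount': array([[ 4.24703010e-04, -9.50712989e-01, -3.10071979e-01,
         7.85979769e-02],
       [ 9.99999859e-01,  5.03083915e-04, -1.72816203e-04,
        -9.31640856e-04],
       [ 3.20290834e-04, -3.10071862e-01,  9.50713068e-01,
        -1.41906495e-01],
       [ 0.00000000e+00,  0.00000000e+00,  0.00000000e+00,
         1.00000000e+00]])} 0.0187
```

View pics/scene0.png

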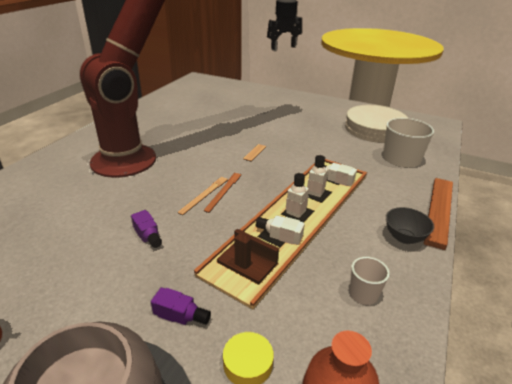

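View pics/top0.png

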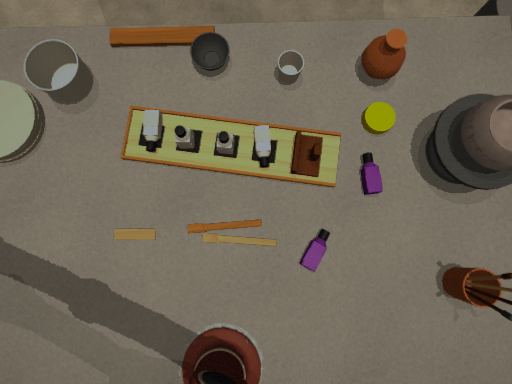

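The top view shows white bottles fallen at (151,130) and (263,145), with caps towards the robot. White bottles stand at (184,138) and (226,144). The stop is at (307,155). The look-alikes are the purple bottles at (372,175) and (316,250), which I'll ignore. The fallen ones cover pad3 and pad0. Next I'll check a close crop and measure.

```bash
cat > h.py <<'E'
from plant import telemetry, vision, bot
import cv2,numpy as np
def cloud(n,d,ci=None,T=None):
    ci=ci or vision.camera_info(n)
    v,u=np.mgrid[0:384,0:512].astype(np.float32)
    p=cv2.undistortPoints(np.stack([u.ravel(),v.ravel()],1)[:,None],ci['mtx'],ci['distortion'])[:,0]
    z=d.ravel(); c=np.c_[p[:,0]*z,p[:,1]*z,z]
    if n!='wrist': X=(c-ci['t'])@ci['R']
    else:
        M=T@ci['mount']; X=c@M[:3,:3].T+M[:3,3]
    X=X.reshape(384,512,3); X[d==0]=np.nan; return X
def proj(n,P):
    ci=vision.camera_info(n)
    return cv2.projectPoints(np.float64(P).reshape(-1,1,3),cv2.Rodrigues(ci['R'])[0],ci['t'],ci['mtx'],ci['distortion'])[0][:,0]
def toolT(o):
    from scipy.spatial.transform import Rotation as R
    w,x,y,z=o['tcp_rot']; T=np.eye(4); T[:3,:3]=R.from_quat([x,y,z,w]).as_matrix(); T[:3,3]=o['tool_pos']; return T
E
python3 - <<'E'
from h import *
f=np.load('pics/top0.npz'); im,d=f['im'],f['d']
cv2.imwrite('pics/top0c.png',cv2.resize(im[100:195,115:350,::-1],None,fx=3.4,fy=3.4,interpolation=cv2.INTER_CUBIC))
X=cloud('top',d)
g=im[100:195,115:350].astype(int); 
m=np.zeros(im.shape[:2],bool)
hsv=cv2.cvtColor(im,cv2.COLOR_RGB2HSV)
for name,(u0,u1,v0,v1) in dict(fb=(138,166,105,153),s2=(172,200,120,155),s1=(213,242,128,160),fa=(250,278,120,170),stop=(288,328,128,180)).items():
    P=X[v0:v1,u0:u1].reshape(-1,3); c=hsv[v0:v1,u0:u1].reshape(-1,3)
    w=(P[:,2]>.03)
    white=w&(c[:,1]<60)&(c[:,2]>130); black=w&(c[:,2]<60)
    for n2,k in (('white',white),('black',black),('all',w)):
        if k.sum()<5: continue
        Q=P[k]; r=cv2.minAreaRect(np.float32(Q[:,:2]*1000))
        print(name,n2,k.sum(),Q.mean(0).round(4),Q.min(0).round(3),Q.max(0).round(3),np.round(r[0],1),np.round(r[1],1),round(r[2],1))
# board ledge: 
b=(X[...,2]>.005)&(X[...,2]<.03)
u=np.zeros_like(b);u[95:200,110:350]=1
Q=X[b&u]; print(len(Q),cv2.minAreaRect(np.float32(Q[:,:2]*1000)),np.median(Q[:,2]))
f=np.load('pics/scene0.npz'); cv2.imwrite('pics/sc0c.png',cv2.resize(f['im'][150:300,190:380,::-1],None,fx=3.8,fy=3.8,interpolation=cv2.INTER_CUBIC))
E
```

```text
fb white 402 [0.6344 0.1762 0.0515] [0.592 0.156 0.04 ] [0.673 0.197 0.058] [633.3 177.2] [39.5 80.6] 86.7
fb black 97 [0.5774 0.1768 0.0411] [0.566 0.164 0.03 ] [0.595 0.192 0.049] [580.8 178.1] [23.6 31.9] 81.5
fb all 598 [0.6235 0.1742 0.0483] [0.566 0.154 0.03 ] [0.673 0.197 0.058] [619.6 177.1] [ 41.4 107.9] 86.7
s2 white 64 [0.5888 0.0802 0.0868] [0.575 0.067 0.08 ] [0.613 0.104 0.095] [593.7  85.9] [37.6 36.9] 0.1
s2 black 99 [0.5908 0.0843 0.119 ] [0.581 0.073 0.095] [0.603 0.099 0.125] [592.3  85.8] [24.  22.2] 44.6
s2 all 366 [0.5867 0.0804 0.0862] [0.573 0.064 0.03 ] [0.613 0.105 0.125] [593.1  84.8] [40.2 40.5] 88.4
s1 white 59 [ 0.5701 -0.0284  0.0866] [ 0.557 -0.043  0.08 ] [ 0.592 -0.004  0.096] [575.7 -23.2] [36.8 36.4] 81.9
s1 black 93 [ 0.5734 -0.0232  0.1184] [ 0.563 -0.046  0.045] [ 0.592 -0.01   0.126] [580.9 -26.7] [23.3 36.8] 61.8
s1 all 332 [ 0.5689 -0.0251  0.0886] [ 0.554 -0.046  0.03 ] [ 0.596 -0.001  0.126] [576.5 -23. ] [40.4 41.3] 81.6
fa white 416 [ 0.5838 -0.1214  0.0517] [ 0.541 -0.141  0.039] [ 0.624 -0.102  0.057] [ 582.5 -121.1] [82.3 38.7] 1.7
fa black 90 [ 0.5264 -0.1239  0.0419] [ 0.515 -0.135  0.03 ] [ 0.54  -0.111  0.049] [ 527.  -123.1] [24.  24.7] 88.3
fa all 561 [ 0.5728 -0.1219  0.0494] [ 0.515 -0.142  0.03 ] [ 0.625 -0.1    0.057] [ 570.2 -122.2] [110.3  40.2] 2.7
stop black 144 [ 0.5374 -0.232   0.0593] [ 0.497 -0.264  0.03 ] [ 0.601 -0.196  0.099] [ 544.4 -234.6] [ 63.5 103.7] 80.8
stop all 394 [ 0.5449 -0.2286  0.0675] [ 0.497 -0.276  0.03 ] [ 0.605 -0.196  0.102] [ 546.7 -239.8] [ 73.  109.9] 80.8
9447 ((580.42529296875, -39.52618408203125), (284.3268127441406, 645.7001953125), 0.21352998912334442) 0.013330388142522189
```

View pics/top0c.png

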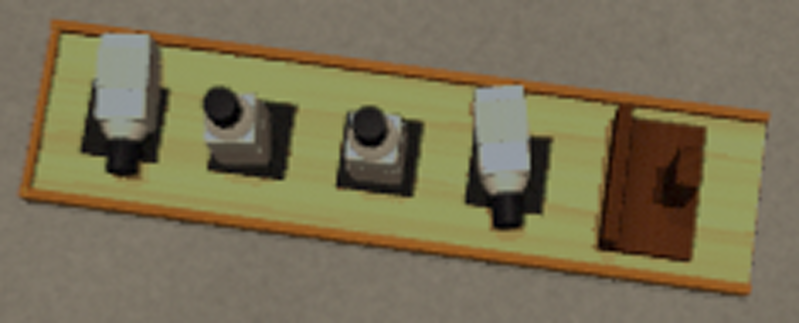

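View pics/sc0c.png

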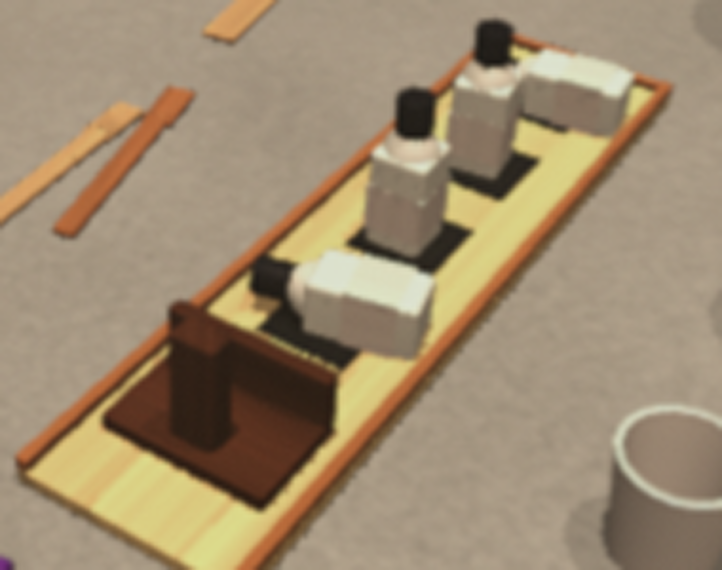

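The crop confirms it: white bottles fallen on pad3 and pad0, with the standing ones between them. Next is the board frame and pad centres.

Run:
```python
from h import *
f=np.load('pics/top0.npz'); im,d=f['im'],f['d']
X=cloud('top',d); hsv=cv2.cvtColor(im,cv2.COLOR_RGB2HSV)
ci=vision.camera_info('top')
def plane(n,uv,z):
    ci=vision.camera_info(n)
    p=cv2.undistortPoints(np.float64(uv).reshape(-1,1,2),ci['mtx'],ci['distortion'])[:,0]
    r=np.c_[p,np.ones(len(p))]@ci['R']; o=-ci['R'].T@ci['t']
    return o+r*((z-o[2])/r[:,2])[:,None]
roi=np.zeros(im.shape[:2],bool); roi[100:192,115:348]=1
m=roi&(hsv[...,1]>90)&(hsv[...,2]>70)&(hsv[...,0]<40)
v,u=np.nonzero(m); P=plane('top',np.c_[u,v],0.016)
r=cv2.minAreaRect(np.float32(P[:,:2]*1000)); print(r); print(cv2.boxPoints(r).round(1))
# interior yellow edges
y=roi&(hsv[...,0]>20)&(hsv[...,0]<40)&(hsv[...,1]>80)&(hsv[...,2]>80)
v,u=np.nonzero(y); P=plane('top',np.c_[u,v],0.012); r=cv2.minAreaRect(np.float32(P[:,:2]*1000)); print('yellow',r)
# pads: dark pixels at z ~0.012
k=roi&(hsv[...,2]<60)&(abs(X[...,2]-.012)<.006)
n,l,s,c=cv2.connectedComponentsWithStats(k.astype(np.uint8))
for i in range(1,n):
    if s[i,4]>60:
        v,u=np.nonzero(l==i);P=plane('top',np.c_[u,v],0.012)
        print(s[i],P.mean(0).round(3),cv2.minAreaRect(np.float32(P[:,:2]*1000)))
```

```text
((579.2716064453125, -34.80816650390625), (593.2330322265625, 154.27392578125), 80.98140716552734)
[[ 456.6 -315.7]
 [ 609.  -339.8]
 [ 702.   246. ]
 [ 549.6  270.2]]
yellow ((580.0890502929688, -38.10955810546875), (583.9340209960938, 132.6402130126953), 80.94013977050781)
[139 126   8  20  80] [0.604 0.21  0.012] ((613.8651733398438, 209.43746948242188), (54.80418395996094, 19.34768295288086), 1.0581591129302979)
[156 126   8  22  62] [0.604 0.161 0.012] ((609.8609008789062, 160.930908203125), (11.475650787353516, 61.916648864746094), 79.65670013427734)
[176 130  26  23 178] [0.59  0.069 0.012] ((597.7726440429688, 81.577392578125), (61.383567810058594, 62.119781494140625), 80.36268615722656)
[214 135  25  23 154] [ 0.569 -0.028  0.012] ((581.2838134765625, -21.45758056640625), (61.272247314453125, 61.8028564453125), 81.12983703613281)
[252 141   8  20  67] [ 0.554 -0.1    0.012] ((564.0596923828125, -102.62809753417969), (19.21847152709961, 53.63206100463867), 88.73019409179688)
[269 140   8  23 112] [ 0.56  -0.149  0.012] ((560.8236083984375, -148.4276885986328), (14.637344360351562, 62.26639938354492), 81.28199005126953)
```

Board frame: the row direction is about (0.156, 0.988). pad3 is at about (0.614, 0.185) and pad0 at about (0.565, -0.125). Standing a bottle up takes 90° of tool pitch, so I need the arm's kinematics. I'll log joints while travelling towards the pad3 bottle and fit a forward model from them.

Emit:
{"name": "apply_moves", "arguments": {"rows": [[[0.024,-0.032,0],[0,0,0.1],0],[[0.048,-0.064,0],[0,0,0.2],0],[[0.072,-0.096,0],[0,0,0.3],0],[[0.096,-0.128,0],[0,0,0.35],0],[[0.12,-0.16,0],[0,0,0.4],0]]}}

```text
t: 0.52
tool_pos: [0.41, 0.4194, 0.2298]
tcp_rot: [-0.0, 0.029, 1.0, -0.002]
ft_force: [1.3, -0.1, 0.4]
finger_gap: 0.0852
```

```bash
cat > log.py <<'E'
from h import *
o=telemetry.get_obs()
import json
with open('log.jsonl','a') as f: f.write(json.dumps({k:np.array(v).tolist() for k,v in o.items()})+'\n')
T=toolT(o)
print('t',round(o['t'],2),'q',o['joint_positions'].round(3),'p',o['tool_pos'].round(4),'gap',round(o['finger_gap'],4),'F',o['ft_force'].round(1))
print('ztool',T[:3,2].round(3),'ytool',T[:3,1].round(3))
E
python3 log.py
```

```text
t 0.52 q [-0.762  0.519 -0.115  1.613  0.069  1.016  0.613] p [0.41   0.4194 0.2298] gap 0.0852 F [ 1.3 -0.1  0.4]
ztool [-0.001 -0.003 -1.   ] ytool [ 0.059  0.998 -0.003]
```

Emit:
{"name": "apply_moves", "arguments": {"rows": [[[0.015,-0.038,0],[0,-0.1,0],0],[[0.03,-0.076,0],[0,-0.2,0],0],[[0.045,-0.114,0],[0,-0.3,0],0],[[0.06,-0.152,0],[0,-0.4,0],0],[[0.075,-0.19,0],[0,-0.5,0],0]]}}

```text
t: 0.93
tool_pos: [0.4851, 0.2274, 0.2304]
tcp_rot: [0.249, 0.029, 0.968, 0.007]
ft_force: [3.4, -1.4, -0.4]
finger_gap: 0.0854
```

```bash
python3 log.py
```

```text
t 0.93 q [-0.845  0.309  0.257  2.135  0.632  0.353  0.337] p [0.4851 0.2274 0.2304] gap 0.0854 F [ 3.4 -1.4 -0.4]
ztool [ 0.482 -0.001 -0.876] ytool [0.053 0.998 0.028]
```

Emit:
{"name": "apply_moves", "arguments": {"rows": [[[0.02,-0.01,0],[0,-0.1,0],0],[[0.04,-0.02,0],[0,-0.2,0],0],[[0.06,-0.03,0],[0,-0.3,0],0],[[0.08,-0.04,0],[0,-0.4,0],0],[[0.1,-0.05,0],[0,-0.5,0],0]]}}

```text
t: 1.35
tool_pos: [0.5358, 0.1884, 0.2266]
tcp_rot: [0.342, 0.036, 0.939, -0.019]
ft_force: [-0.6, -0.3, 0.2]
finger_gap: 0.0852
```

```bash
python3 log.py
```

```text
t 1.35 q [-0.948  0.386  0.469  2.212  1.549  0.231 -0.546] p [0.5358 0.1884 0.2266] gap 0.0852 F [-0.6 -0.3  0.2]
ztool [ 0.641 -0.06  -0.765] ytool [ 0.081  0.997 -0.01 ]
```

Emit:
{"name": "apply_moves", "arguments": {"rows": [[[0.01,-0.003,0],[0,-0.08,0],0],[[0.02,-0.006,0],[0,-0.16,0],0],[[0.03,-0.009,0],[0,-0.24,0],0],[[0.03,-0.009,0],[0,-0.32,0],0],[[0.03,-0.009,0],[0,-0.36,0],0]]}}

```text
t: 1.77
tool_pos: [0.5674, 0.1785, 0.2279]
tcp_rot: [0.496, 0.041, 0.867, -0.015]
ft_force: [0.5, -1.4, -0.9]
finger_gap: 0.0852
```

```bash
python3 log.py
```

```text
t 1.77 q [-0.769  0.498  0.186  2.373  2.35   0.773 -1.433] p [0.5674 0.1785 0.2279] gap 0.0852 F [ 0.5 -1.4 -0.9]
ztool [ 0.859 -0.067 -0.508] ytool [0.086 0.996 0.014]
```

```bash
cat > fk.py <<'E'
import numpy as np, json, itertools
from scipy.spatial.transform import Rotation as R
from scipy.optimize import least_squares
def fk(q,L,s,off=0.0):
    # zero: arm straight up along z, pitch about y
    M=np.eye(3);p=np.zeros(3)
    ax=['z','y','z','y','z','y','z']; sg=[s[0],1,s[1],1,s[2],1,s[3]]
    seg=[None]*7
    for i in range(7):
        a=q[i]*sg[i]+(off if i==6 else 0)
        M=M@R.from_euler(ax[i],a).as_matrix()
        p=p+M@np.array(L[i])
    return p,M
def Lv(x):
    h,l1,l2,l3=x[:4]; d1,d2,d3=x[4:7]; e1,e2,e3=x[7:10]
    return [[0,e1,h],[0,0,0],[d1,e2,l1],[0,0,0],[d2,e3,l2],[d3,0,0],[0,0,l3]]
E
python3 - <<'E'
from fk import *
D=[json.loads(l) for l in open('log.jsonl')]
D.append(dict(joint_positions=[-1.13551538,0.61594314,-0.01259456,1.42493308,0.00809484,1.10341783,-0.04040036],tool_pos=[0.28925448,0.58121428,0.23011138],tcp_rot=[-2.79928393e-04,2.28821740e-01,9.73467439e-01,-1.29570898e-03]))
Rm=[R.from_quat(np.roll(d['tcp_rot'],-1)).as_matrix() for d in D]
best=[]
for s in itertools.product([1,-1],repeat=4):
  for off in (0,np.pi/2,np.pi,-np.pi/2):
    e=sum(np.linalg.norm(fk(d['joint_positions'],Lv(np.zeros(10)),s,off)[1]-r) for d,r in zip(D,Rm))
    best.append((e,s,off))
best.sort(key=lambda b:b[0]); print(best[:3])
_,s,off=best[0]
def res(x): return np.concatenate([(fk(d['joint_positions'],Lv(x),s,off)[0]-d['tool_pos'])*1000 for d in D]+[x[4:]*1])
r=least_squares(res,[.35,.4,.4,.3]+[0]*6)
print(r.x.round(4),np.abs(r.fun).max(),r.fun.round(1))
np.savez('fkp.npz',x=r.x,s=s,off=off)
E
```

```text
[(np.float64(5.454732705492848e-09), (-1, -1, -1, -1), 1.5707963267948966), (np.float64(2.074179493700435), (1, 1, 1, 1), -1.5707963267948966), (np.float64(2.880805810223346), (-1, 1, -1, -1), 1.5707963267948966)]
[ 2.556e-01  5.502e-01  3.722e-01  3.059e-01 -0.000e+00  0.000e+00
 -0.000e+00 -1.220e-02 -9.300e-03 -4.000e-04] 0.012199885488816979 [-0.  0. -0.  0. -0. -0. -0.  0.  0. -0.  0.  0. -0. -0.  0. -0.  0. -0.
 -0. -0. -0.]
```

```bash
cat > plan.py <<'E'
from fk import *
f=np.load('fkp.npz'); X=f['x'];S=f['s'];OFF=float(f['off']); LL=Lv(X)
LO=np.array([-3.12,-.3,-1.34,.26,-1.36,.01,-2.84]);HI=np.array([3.12,2.06,1.32,2.42,4.5,1.98,2.84])
def ik(p,M,q0):
    def res(q):
        P,N=fk(q,LL,S,OFF); return np.r_[(P-p)*20,R.from_matrix(N@M.T).as_rotvec()*5,(q-q0)*.02]
    r=least_squares(res,np.clip(q0,LO+1e-3,HI-1e-3),bounds=(LO,HI)); P,N=fk(r.x,LL,S,OFF)
    return r.x,np.linalg.norm(P-p)*1000,np.degrees(np.linalg.norm(R.from_matrix(N@M.T).as_rotvec()))
def frame(z,y):
    z=np.array(z,float);z/=np.linalg.norm(z);y=np.array(y,float);y-=z*(y@z);y/=np.linalg.norm(y)
    return np.c_[np.cross(y,z),y,z]
def delta(o,p,M):
    from h import toolT
    T=toolT(o); return (p-T[:3,3]).round(4),R.from_matrix(M@T[:3,:3].T).as_rotvec().round(4)
GO=.0187
def pickpose(foot,a,phi,d,gz):
    a=np.array([a[0],a[1],0.]);a/=np.linalg.norm(a)
    G=np.array([foot[0],foot[1],0])+d*a; G[2]=gz
    z=-a*np.sin(phi)-np.array([0,0,1.])*np.cos(phi)
    y=np.cross([0,0,1.],-a)   # for a=-x : y=+y
    return G+GO*z, frame(z,y)
def placepose(pad,u,phi,d,off,sign=-1,fz=.012):
    # u horizontal dir towards which tool leans
    u=np.array([u[0],u[1],0.]);u/=np.linalg.norm(u)
    G=np.array([pad[0],pad[1],fz+d])+off*u
    z=-np.array([0,0,1.])*np.sin(phi)-u*np.cos(phi)
    y=np.cross([0,0,1.],-u)*sign
    return G+GO*z, frame(z,y)
E
python3 - <<'E'
from plan import *
from plant import telemetry
o=telemetry.get_obs(); q=o['joint_positions']
ph=np.pi/4
for nm,foot,a,pad in (('B',(.674,.174),(-.998,.058),(.614,.185)),('A',(.6247,-.1195),(-.999,-.047),(.565,-.125))):
    qq=q
    p,M=pickpose(foot,a,ph,.052,.041)
    for h in (.17,.1,.05,0):
        qq,e,ea=ik(p+[0,0,h],M,qq); print(nm,'pick+',h,qq.round(2),round(e,1),round(ea,1))
    print('TCP',p.round(4), delta(o,p,M))
    for k in range(3,28,3):
        N=M@R.from_euler('z',-np.pi*k/27).as_matrix()
        qq,e,ea=ik(p+[0,0,.17],N,qq)
    print(nm,'spin',qq.round(2),round(e,1),round(ea,1))
    p2,M2=placepose(pad,(-.988,.156),ph,.052,.009)
    for h in (.15,.1,.05,0):
        qq,e,ea=ik(p2+[0,0,h],M2,qq); print(nm,'place+',h,qq.round(2),round(e,1),round(ea,1))
    print('TCP',p2.round(4))
E
```

```text
B pick+ 0.17 [-0.73  0.54  0.37  2.1   2.32  0.24 -1.23] 0.0 0.0
B pick+ 0.1 [-0.59  0.66  0.18  2.15  2.47  0.44 -1.4 ] 0.0 0.0
B pick+ 0.05 [-0.54  0.76  0.11  2.17  2.54  0.56 -1.48] 0.0 0.0
B pick+ 0 [-0.51  0.86  0.06  2.17  2.59  0.67 -1.54] 0.0 0.0
TCP [0.6353 0.1762 0.0278] (array([ 0.0678, -0.0022, -0.2002]), array([0.0038, 0.2531, 0.0295]))
B spin [-1.07  0.7   0.94  2.11  3.94  0.26  0.19] 0.0 0.0
B place+ 0.15 [-1.14  0.7   0.95  2.11  3.88  0.14  0.13] 0.0 0.0
B place+ 0.1 [-1.14  0.84  0.99  2.15  3.79  0.29  0.14] 0.0 0.0
B place+ 0.05 [-1.14  0.97  1.    2.18  3.71  0.42  0.14] 0.0 0.0
B place+ 0 [-1.13  1.1   0.99  2.19  3.63  0.52  0.14] 0.0 0.0
TCP [0.6182 0.1843 0.0508]
A pick+ 0.17 [ 0.55  0.47 -0.37  2.26  3.38  0.32 -1.49] 0.0 0.0
A pick+ 0.1 [ 0.48  0.62 -0.28  2.32  3.33  0.53 -1.4 ] 0.0 0.0
A pick+ 0.05 [ 0.45  0.74 -0.24  2.34  3.31  0.67 -1.36] 0.0 0.0
A pick+ 0 [ 0.44  0.87 -0.22  2.34  3.3   0.8  -1.32] 0.0 0.0
TCP [ 0.586  -0.1213  0.0278] (array([ 0.0185, -0.2998, -0.2002]), array([-0.0095,  0.2531,  0.134 ]))
A spin [-0.05  0.48  0.47  2.28  4.07  0.57  0.88] 0.0 0.0
A place+ 0.15 [-0.24  0.47  0.61  2.34  3.8   0.51  0.9 ] 0.0 0.0
A place+ 0.1 [-0.23  0.62  0.63  2.39  3.71  0.68  0.96] 0.0 0.0
A place+ 0.05 [-0.21  0.76  0.62  2.42  3.63  0.85  1.  ] 0.0 0.0
A place+ 0 [0.08 0.81 0.17 2.42 3.3  0.88 1.41] 0.2 0.0
TCP [ 0.5692 -0.1257  0.0508]
```

The forward model fits exactly. At 45° of lean, picking and placing are both feasible, and half a turn about the tool axis stands the bottle up. I'll go to the pre-pick pose above the pad3 bottle.

Emit:
{"name": "apply_moves", "arguments": {"rows": [[[0.02,-0.001,-0.02],[0.001,0.07,0.008],0],[[0.04,-0.001,-0.045],[0.002,0.14,0.015],0],[[0.06,-0.002,-0.075],[0.003,0.21,0.022],0],[[0.068,-0.002,-0.1],[0.004,0.253,0.03],0],[[0.068,-0.002,-0.1],[0.004,0.253,0.03],0]]}}

```text
t: 2.18
tool_pos: [0.6374, 0.1744, 0.1249]
tcp_rot: [0.381, 0.028, 0.924, -0.012]
ft_force: [0.1, -0.1, -0.2]
finger_gap: 0.0854
```

```bash
python3 log.py
python3 - <<'E'
from h import *
o=telemetry.get_obs(); T=toolT(o)
im,d=vision.snapshot('wrist'); cv2.imwrite('pics/w1.png',im[...,::-1])
X=cloud('wrist',d,T=T)
hsv=cv2.cvtColor(im,cv2.COLOR_RGB2HSV)
k=(X[...,2]>.035)&(X[...,2]<.075)&(abs(X[...,1]-.18)<.05)&(abs(X[...,0]-.62)<.09)
Q=X[k]; w=X[k&(hsv[...,1]<60)&(hsv[...,2]>110)]; 
for A in (Q,w): print(len(A),A.min(0).round(3),A.max(0).round(3),np.median(A[:,2]),cv2.minAreaRect(np.float32(A[:,:2]*1000)))
E
```

```text
t 2.18 q [-0.576  0.662  0.165  2.144  2.458  0.442 -1.379] p [0.6374 0.1744 0.1249] gap 0.0854 F [ 0.1 -0.1 -0.2]
ztool [ 0.704 -0.044 -0.709] ytool [ 0.061  0.998 -0.002]
8359 [0.566 0.155 0.035] [0.675 0.199 0.053] 0.04864327782175516 ((620.3917846679688, 177.9452667236328), (40.6197509765625, 108.99382019042969), 86.80132293701172)
4894 [0.593 0.156 0.038] [0.675 0.198 0.053] 0.050995562776165085 ((634.1658325195312, 177.31118774414062), (40.3795051574707, 81.72014617919922), 86.30911254882812)
```

View pics/w1.png

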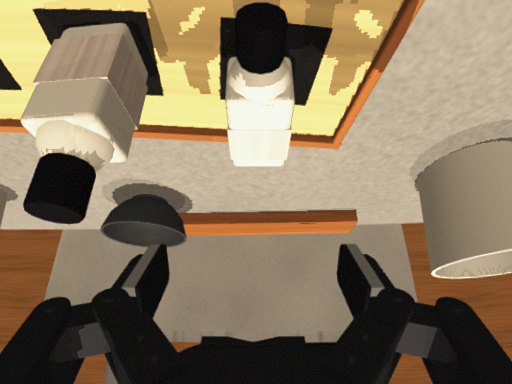

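The wrist view shows the white bottle with its cap at (262,35) and body at (260,115). It's roughly centred between the fingers and agrees with the top view to 1 mm. I'll descend and grip.

Emit:
{"name": "apply_moves", "arguments": {"rows": [[[-0.001,0.0025,-0.03],[0,0,0],0],[[-0.001,0.0025,-0.06],[0,0,0],0],[[-0.001,0.0025,-0.085],[0,0,0],0],[[-0.001,0.0025,-0.097],[0,0,0],0],[[-0.001,0.0025,-0.097],[0,0,0],0]]}}

```text
t: 2.65
tool_pos: [0.6324, 0.1782, 0.0264]
tcp_rot: [0.379, 0.026, 0.925, -0.012]
ft_force: [0.2, -0.4, -0.0]
finger_gap: 0.0855
```

Emit:
{"name": "apply_moves", "arguments": {"rows": [[[0,0,0],[0,0,0],0.7],[[0,0,0],[0,0,0],1],[[0,0,0],[0,0,0],1],[[0,0,0],[0,0,0],1],[[0,0,0],[0,0,0],1]]}}

```text
t: 3.07
tool_pos: [0.633, 0.1786, 0.0283]
tcp_rot: [0.381, 0.026, 0.924, -0.012]
ft_force: [-2.8, -0.2, 4.3]
finger_gap: 0.039
```

```bash
python3 log.py
```

```text
t 3.07 q [-0.503  0.859  0.041  2.169  2.566  0.669 -1.517] p [0.633  0.1786 0.0283] gap 0.039 F [-2.8 -0.2  4.3]
ztool [ 0.703 -0.042 -0.71 ] ytool [ 0.058  0.998 -0.002]
```

Gripped, at 39 mm. I'll lift and then spin about the tool axis.

Emit:
{"name": "apply_moves", "arguments": {"rows": [[[0,0,0.02],[0,0,0],1],[[0,0,0.05],[0,0,0],1],[[0,0,0.085],[0,0,0],1],[[0,0,0.12],[0,0,0],1],[[0,0,0.13],[0,0,0],1]]}}

```text
t: 3.48
tool_pos: [0.6347, 0.179, 0.1643]
tcp_rot: [0.384, 0.027, 0.923, -0.01]
ft_force: [0.8, 0.0, -1.9]
finger_gap: 0.0391
```

```bash
python3 log.py
python3 - <<'E'
from h import *
from plan import *
o=telemetry.get_obs();T=toolT(o); print((-T[:3,2]*np.pi).round(3))
# residual rotation from after pure spin to place pose
p,M=placepose((.614,.185),(-.988,.156),np.pi/4,.0555,.0095)
N=T[:3,:3]@R.from_euler('z',-np.pi).as_matrix()
print(p.round(4),R.from_matrix(M@N.T).as_rotvec().round(3), (p-T[:3,3]).round(4))
for k in (5,10,15,20,25): print(k,(-T[:3,2]*.12*k).round(3))
E
```

```text
t 3.48 q [-0.641  0.589  0.242  2.129  2.382  0.355 -1.301] p [0.6347 0.179  0.1643] gap 0.0391 F [ 0.8  0.  -1.9]
ztool [ 0.708 -0.04  -0.705] ytool [0.058 0.998 0.003]
[-2.226  0.124  2.214]
[0.6177 0.1844 0.0543] [-0.002  0.004 -0.098] [-0.017   0.0055 -0.1101]
5 [-0.425  0.024  0.423]
10 [-0.85   0.047  0.846]
15 [-1.275  0.071  1.268]
20 [-1.7    0.095  1.691]
25 [-2.125  0.119  2.114]
```

Emit:
{"name": "apply_moves", "arguments": {"rows": [[[0,0,0],[-0.085,0.005,0.085],1],[[0,0,0],[-0.17,0.01,0.17],1],[[0,0,0],[-0.255,0.015,0.255],1],[[0,0,0],[-0.34,0.02,0.34],1],[[0,0,0],[-0.425,0.024,0.423],1]]}}

```text
t: 3.9
tool_pos: [0.6336, 0.1788, 0.164]
tcp_rot: [0.362, -0.249, 0.889, -0.124]
ft_force: [0.4, -0.2, -2.0]
finger_gap: 0.039
```

Emit:
{"name": "apply_moves", "arguments": {"rows": [[[0,0,0],[-0.085,0.005,0.085],1],[[0,0,0],[-0.17,0.01,0.17],1],[[0,0,0],[-0.255,0.015,0.255],1],[[0,0,0],[-0.34,0.02,0.34],1],[[0,0,0],[-0.425,0.024,0.423],1]]}}

```text
t: 4.32
tool_pos: [0.6325, 0.1786, 0.1634]
tcp_rot: [0.308, -0.503, 0.775, -0.226]
ft_force: [-0.0, 0.5, -2.1]
finger_gap: 0.0393
```

Emit:
{"name": "apply_moves", "arguments": {"rows": [[[0,0,0],[-0.085,0.005,0.085],1],[[0,0,0],[-0.17,0.01,0.17],1],[[0,0,0],[-0.255,0.015,0.255],1],[[0,0,0],[-0.34,0.02,0.34],1],[[0,0,0],[-0.425,0.024,0.423],1]]}}

```text
t: 4.73
tool_pos: [0.6314, 0.1784, 0.1628]
tcp_rot: [-0.225, 0.712, -0.59, 0.308]
ft_force: [-0.4, 0.3, -2.5]
finger_gap: 0.039
```

Emit:
{"name": "apply_moves", "arguments": {"rows": [[[0,0,0],[-0.085,0.005,0.085],1],[[0,0,0],[-0.17,0.01,0.17],1],[[0,0,0],[-0.255,0.015,0.255],1],[[0,0,0],[-0.34,0.02,0.34],1],[[0,0,0],[-0.425,0.024,0.423],1]]}}

```text
t: 5.15
tool_pos: [0.6305, 0.1783, 0.1623]
tcp_rot: [-0.121, 0.855, -0.351, 0.362]
ft_force: [0.4, -0.1, -2.5]
finger_gap: 0.0395
```

```bash
python3 log.py
python3 - <<'E'
from h import *
from plan import *
o=telemetry.get_obs()
p,M=placepose((.614,.185),(-.988,.156),np.pi/4,.0555,.0095)
print(p.round(4),delta(o,p,M))
E
```

```text
t 5.15 q [-0.973  0.703  0.762  2.144  3.387  0.267  0.015] p [0.6305 0.1783 0.1623] gap 0.0395 F [ 0.4 -0.1 -2.5]
ztool [ 0.705 -0.047 -0.708] ytool [-0.513 -0.724 -0.462]
[0.6177 0.1844 0.0543] (array([-0.0128,  0.0061, -0.108 ]), array([-0.4992,  0.0548,  0.4165]))
```

Emit:
{"name": "apply_moves", "arguments": {"rows": [[[-0.003,0.001,0],[-0.09,0.01,0.075],1],[[-0.006,0.002,0],[-0.18,0.02,0.15],1],[[-0.009,0.004,-0.01],[-0.27,0.03,0.225],1],[[-0.012,0.006,-0.02],[-0.36,0.04,0.3],1],[[-0.013,0.006,-0.03],[-0.45,0.05,0.375],1]]}}

```text
t: 5.57
tool_pos: [0.6164, 0.1854, 0.1316]
tcp_rot: [0.016, 0.92, -0.098, 0.38]
ft_force: [-0.1, 0.5, -2.4]
finger_gap: 0.0389
```

```bash
python3 log.py
python3 - <<'E'
from h import *
from plan import *
o=telemetry.get_obs()
p,M=placepose((.614,.185),(-.988,.156),np.pi/4,.0555,.0095)
print(p.round(4),delta(o,p,M))
E
```

```text
t 5.57 q [-1.102  0.839  0.912  2.164  3.578  0.304  0.292] p [0.6164 0.1854 0.1316] gap 0.0389 F [-0.1  0.5 -2.4]
ztool [ 0.696 -0.103 -0.71 ] ytool [-0.192 -0.98  -0.046]
[0.6177 0.1844 0.0543] (array([ 0.0013, -0.001 , -0.0773]), array([-0.0458,  0.0026,  0.0363]))
```

Emit:
{"name": "apply_moves", "arguments": {"rows": [[[0.001,-0.001,-0.025],[-0.045,0.003,0.036],1],[[0.001,-0.001,-0.05],[-0.045,0.003,0.036],1],[[0.001,-0.001,-0.06],[-0.045,0.003,0.036],1],[[0.001,-0.001,-0.065],[-0.045,0.003,0.036],1],[[0.001,-0.001,-0.065],[-0.045,0.003,0.036],1]]}}

```text
t: 5.98
tool_pos: [0.6169, 0.1842, 0.0656]
tcp_rot: [0.03, 0.921, -0.072, 0.381]
ft_force: [0.8, -0.6, -1.2]
finger_gap: 0.0392
```

```bash
python3 log.py
python3 - <<'E'
from h import *
from plan import *
o=telemetry.get_obs()
p,M=placepose((.614,.185),(-.988,.156),np.pi/4,.0555,.0095)
print(p.round(4),delta(o,p,M))
for n in ('scene','top'):
    im,d=vision.snapshot(n); np.savez(f'pics/{n}1.npz',im=im,d=d)
    c=im[120:260,230:400] if n=='scene' else im[95:195,115:285]
    cv2.imwrite(f'pics/{n}1.png',cv2.resize(c[...,::-1],None,fx=4,fy=4,interpolation=cv2.INTER_CUBIC))
E
```

```text
t 5.98 q [-1.094  1.012  0.915  2.185  3.519  0.45   0.299] p [0.6169 0.1842 0.0656] gap 0.0392 F [ 0.8 -0.6 -1.2]
ztool [ 0.697 -0.111 -0.709] ytool [-0.156 -0.988  0.001]
[0.6177 0.1844 0.0543] (array([ 0.0008,  0.0002, -0.0113]), array([ 0.0002, -0.0021,  0.0005]))
```

View pics/scene1.png

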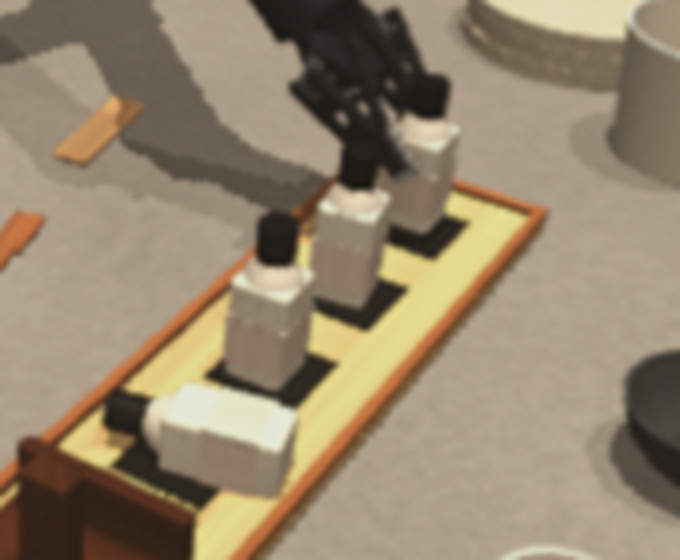

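View pics/top1.png

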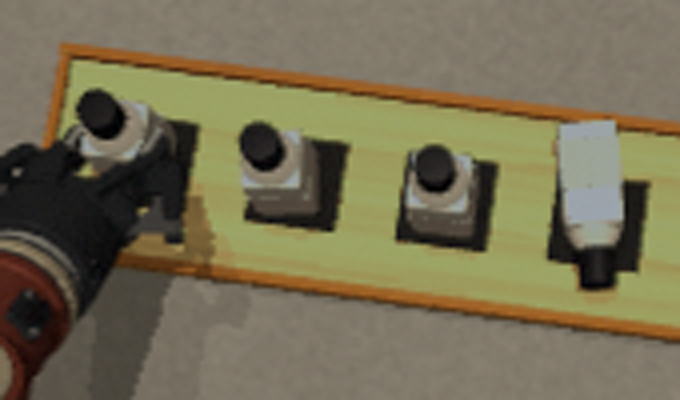

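The held bottle is upright over pad3; in the top crop its cap is at (103,113). I'll measure its cap centre and height before setting it down.

```bash
cat > caps.py <<'E'
from h import *
import sys
def caps(im,d):
    X=cloud('top',d); hsv=cv2.cvtColor(im,cv2.COLOR_RGB2HSV)
    for nm,(x,y) in dict(p3=(.614,.185),p2=(.598,.0815),p1=(.5813,-.0217),p0=(.565,-.125)).items():
        near=(np.hypot(X[...,0]-x,X[...,1]-y)<.04)
        k=near&(X[...,2]>.112)&(X[...,2]<.15)&(hsv[...,2]<70)
        w=near&(X[...,2]>.06)&(hsv[...,1]<60)&(hsv[...,2]>110)
        if k.sum()>10:
            Q=X[k]; zt=np.percentile(Q[:,2],60); Q=Q[Q[:,2]>zt-.006]
            r=cv2.minEnclosingCircle(np.float32(Q[:,:2]*1000)); print(nm,k.sum(),'captop z',zt.round(4),np.round(r[0],1),'r',round(r[1],1), 'off', (np.array(r[0])-[1000*x,1000*y]).round(1))
if __name__=='__main__':
    if len(sys.argv)>1: f=np.load(sys.argv[1]); caps(f['im'],f['d'])
    else: caps(*vision.snapshot('top'))
E
python3 caps.py pics/top0.npz; python3 caps.py pics/top1.npz
```

```text
p2 83 captop z 0.1224 [593.1  84.8] r 12.2 off [-4.9  3.3]
p1 82 captop z 0.1227 [575.9 -22.8] r 12.4 off [-5.4 -1.1]
p3 134 captop z 0.1326 [597.9 186.6] r 26.7 off [-16.1   1.6]
p2 85 captop z 0.1224 [592.3  84.7] r 12.3 off [-5.7  3.2]
p1 83 captop z 0.1226 [576.6 -23.3] r 12.5 off [-4.7 -1.6]
```

Cap top at 0.1326 means about 10 mm left to go.

Emit:
{"name": "apply_moves", "arguments": {"rows": [[[0.001,0,-0.005],[0,0,0],1],[[0.001,0,-0.009],[0,0,0],1],[[0.001,0,-0.01],[0,0,0],1],[[0.001,0,-0.011],[0,0,0],1],[[0.001,0,-0.011],[0,0,0],1]]}}

```text
t: 6.5
tool_pos: [0.619, 0.1841, 0.0568]
tcp_rot: [0.029, 0.921, -0.073, 0.382]
ft_force: [-0.4, -0.3, -1.7]
finger_gap: 0.0389
```

```bash
python3 log.py
```

```text
t 6.5 q [-1.09   1.035  0.912  2.184  3.505  0.47   0.296] p [0.619  0.1841 0.0568] gap 0.0389 F [-0.4 -0.3 -1.7]
ztool [ 0.699 -0.11  -0.707] ytool [-0.157 -0.988 -0.002]
```

Emit:
{"name": "apply_moves", "arguments": {"rows": [[[0,0,-0.001],[0,0,0],1],[[0,0,-0.002],[0,0,0],1],[[0,0,-0.003],[0,0,0],1],[[0,0,-0.0035],[0,0,0],1],[[0,0,-0.0035],[0,0,0],1]]}}

```text
t: 6.92
tool_pos: [0.6203, 0.1838, 0.056]
tcp_rot: [0.029, 0.92, -0.074, 0.384]
ft_force: [-5.1, 1.5, 8.3]
finger_gap: 0.0392
```

```bash
python3 log.py
```

```text
t 6.92 q [-1.09   1.042  0.915  2.184  3.499  0.478  0.295] p [0.6203 0.1838 0.056 ] gap 0.0392 F [-5.1  1.5  8.3]
ztool [ 0.703 -0.109 -0.703] ytool [-0.158 -0.987 -0.005]
```

Contact at 8 N. I'll open and back out along the tool axis.

Emit:
{"name": "apply_moves", "arguments": {"rows": [[[0,0,0.0005],[0,0,0],0.5],[[0,0,0.001],[0,0,0],0],[[0,0,0.001],[0,0,0],0],[[0,0,0.001],[0,0,0],0],[[0,0,0.001],[0,0,0],0]]}}

```text
t: 7.33
tool_pos: [0.6203, 0.1838, 0.0568]
tcp_rot: [0.029, 0.92, -0.074, 0.384]
ft_force: [-0.6, 0.3, -0.5]
finger_gap: 0.0852
```

Emit:
{"name": "apply_moves", "arguments": {"rows": [[[-0.01,0.002,0.01],[0,0,0],0],[[-0.03,0.004,0.03],[0,0,0],0],[[-0.05,0.007,0.05],[0,0,0],0],[[-0.075,0.01,0.075],[0,0,0],0],[[-0.09,0.012,0.1],[0,0,0],0]]}}

```text
t: 7.75
tool_pos: [0.5269, 0.195, 0.1566]
tcp_rot: [0.03, 0.921, -0.074, 0.382]
ft_force: [-0.7, -0.2, 1.1]
finger_gap: 0.0853
```

```bash
python3 log.py
python3 - <<'E'
from h import *
from caps import caps
im,d=vision.snapshot('top'); np.savez('pics/top2.npz',im=im,d=d); caps(im,d)
im,d=vision.snapshot('scene')
cv2.imwrite('pics/scene2.png',cv2.resize(im[120:260,230:400,::-1],None,fx=4,fy=4))
E
```

```text
t 7.75 q [-1.331  0.787  1.046  2.334  3.531  0.307  0.338] p [0.5269 0.195  0.1566] gap 0.0853 F [-0.7 -0.2  1.1]
ztool [ 0.7   -0.111 -0.706] ytool [-0.159 -0.987 -0.002]
p3 88 captop z 0.1225 [614.4 182.2] r 12.9 off [ 0.4 -2.8]
p2 85 captop z 0.1225 [593.3  84.8] r 12.7 off [-4.7  3.3]
p1 82 captop z 0.1225 [577.  -23.4] r 12.8 off [-4.3 -1.7]
```

View pics/scene2.png

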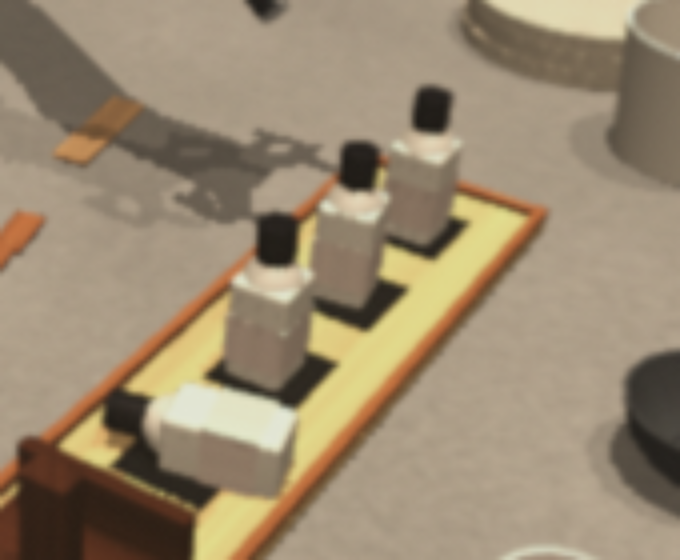

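pad3's bottle stands within 3 mm of the pad centre and the neighbours haven't moved. Now the pad0 bottle, keeping the current jaw orientation and spinning the other way.

Run:
```python
from plan import *
from plant import telemetry
o=telemetry.get_obs(); q=o['joint_positions']
for deg in (45,48,50):
    ph=np.radians(deg); qq=q
    foot=(.6247,-.1195);a=(-.999,-.047)
    p,M=pickpose(foot,a,ph,.054,.041); M=M@np.diag([-1,-1,1])
    for h in (.12,.1,.05,0):
        qq,e,ea=ik(p+[0,0,h],M,qq); print('pick+',h,qq.round(2),round(e,1),round(ea,1))
    print('TCP',p.round(4), delta(o,p+[0,0,.1],M))
    for k in range(3,28,3):
        N=M@R.from_euler('z',np.pi*k/27).as_matrix()
        qq,e,ea=ik(p+[0,0,.13],N,qq)
    print('spin',qq.round(2),round(e,1),round(ea,1))
    p2,M2=placepose((.568,-.125),(-.988,.156),ph,.054,.009,1)
    for h in (.13,.1,.05,0):
        qq,e,ea=ik(p2+[0,0,h],M2,qq); print('place+',h,qq.round(2),round(e,1),round(ea,1))
```

```text
pick+ 0.12 [-0.32  0.78  0.98  2.33  4.13  1.02  0.73] 0.0 0.0
pick+ 0.1 [-0.31  0.83  0.96  2.34  4.08  1.06  0.77] 0.0 0.0
pick+ 0.05 [-0.27  0.96  0.92  2.37  3.97  1.17  0.84] 0.0 0.0
pick+ 0 [-0.24  1.09  0.86  2.37  3.87  1.27  0.89] 0.0 0.0
TCP [ 0.584  -0.1214  0.0278] (array([ 0.0558, -0.3175, -0.0316]), array([-0.0085,  0.0063,  0.206 ]))
spin [ 0.19  0.54  0.14  2.31  3.75  0.55 -1.9 ] 0.0 0.0
place+ 0.13 [-0.01  0.47  0.28  2.34  3.48  0.47 -1.9 ] 0.0 0.0
place+ 0.1 [-0.01  0.55  0.29  2.37  3.45  0.58 -1.88] 0.0 0.0
place+ 0.05 [-0.    0.68  0.29  2.4   3.41  0.74 -1.85] 0.0 0.0
place+ 0 [ 0.    0.82  0.29  2.42  3.37  0.89 -1.84] 0.0 0.0
pick+ 0.12 [-0.31  0.81  0.98  2.36  4.06  1.1   0.79] 0.0 0.0
pick+ 0.1 [-0.29  0.86  0.96  2.38  4.02  1.15  0.82] 0.0 0.0
pick+ 0.05 [-0.25  0.99  0.91  2.39  3.91  1.26  0.88] 0.0 0.0
pick+ 0 [-0.22  1.12  0.85  2.39  3.81  1.36  0.93] 0.0 0.0
TCP [ 0.5846 -0.1214  0.0285] (array([ 0.0565, -0.3175, -0.0309]), array([-0.0115, -0.0461,  0.2058]))
spin [ 0.21  0.56  0.12  2.34  3.68  0.64 -1.82] 0.0 0.0
place+ 0.13 [ 0.04  0.45  0.21  
[... 179 characters left out ...]
9  0.24  2.38  3.37  0.77 -1.82] 0.0 0.0
pick+ 0.12 [-0.3   0.83  0.98  2.38  4.02  1.16  0.82] 0.0 0.0
pick+ 0.1 [-0.28  0.88  0.96  2.4   3.98  1.21  0.85] 0.0 0.0
pick+ 0.05 [-0.24  1.01  0.9   2.41  3.87  1.32  0.91] 0.0 0.0
pick+ 0 [-0.21  1.14  0.84  2.41  3.78  1.42  0.95] 0.0 0.0
TCP [ 0.5851 -0.1214  0.029 ] (array([ 0.0569, -0.3175, -0.0304]), array([-0.0134, -0.081 ,  0.2055]))
spin [ 0.23  0.57  0.11  2.36  3.64  0.71 -1.77] 0.0 0.0
place+ 0.13 [ 0.08  0.44  0.16  2.28  3.47  0.29 -1.89] 0.0 0.0
place+ 0.1 [ 0.06  0.51  0.19  2.31  3.45  0.39 -1.86] 0.0 0.0
place+ 0.05 [ 0.05  0.63  0.21  2.34  3.4   0.54 -1.83] 0.0 0.0
place+ 0 [ 0.05  0.76  0.22  2.36  3.37  0.69 -1.81] 0.0 0.0
```

Emit:
{"name": "apply_moves", "arguments": {"rows": [[[0,-0.036,0.01],[-0.002,-0.008,0.04],0],[[0,-0.072,0.015],[-0.004,-0.016,0.08],0],[[0,-0.108,0.015],[-0.006,-0.024,0.12],0],[[0,-0.144,0.015],[-0.008,-0.03,0.16],0],[[0,-0.18,0.015],[-0.01,-0.04,0.2],0]]}}

```text
t: 8.27
tool_pos: [0.5469, 0.1139, 0.1472]
tcp_rot: [-0.006, 0.927, -0.018, 0.374]
ft_force: [0.8, 0.2, -0.4]
finger_gap: 0.0858
```

Emit:
{"name": "apply_moves", "arguments": {"rows": [[[0.012,-0.034,0],[0,0,0],0],[[0.024,-0.068,0],[0,0,0],0],[[0.036,-0.102,-0.01],[0,0,0],0],[[0.048,-0.13,-0.025],[0,0,0],0],[[0.057,-0.137,-0.045],[0,0,0],0]]}}

```text
t: 8.68
tool_pos: [0.6052, -0.0314, 0.1037]
tcp_rot: [-0.002, 0.926, -0.023, 0.377]
ft_force: [0.6, -0.0, 0.3]
finger_gap: 0.0856
```

```bash
python3 log.py
python3 - <<'E'
from h import *
from plan import *
from caps import caps
o=telemetry.get_obs(); T=toolT(o)
im,d=vision.snapshot('wrist'); cv2.imwrite('pics/w2.png',im[...,::-1])
X=cloud('wrist',d,T=T)
hsv=cv2.cvtColor(im,cv2.COLOR_RGB2HSV)
k=(X[...,2]>.035)&(X[...,2]<.06)&(abs(X[...,1]+.122)<.04)&(abs(X[...,0]-.57)<.09)
Q=X[k]; w=X[k&(hsv[...,1]<60)&(hsv[...,2]>110)]
for A in (Q,w): print(len(A),A.min(0).round(3),A.max(0).round(3),cv2.minAreaRect(np.float32(A[:,:2]*1000)))
p,M=pickpose((.6247,-.1195),(-.999,-.047),np.radians(48),.054,.041); M=M@np.diag([-1,-1,1])
print(p,delta(o,p,M))
E
```

```text
t 8.68 q [-0.264  0.701  0.418  2.342  3.493  0.683  1.105] p [ 0.6052 -0.0314  0.1037] gap 0.0856 F [ 0.6 -0.   0.3]
ztool [ 0.698 -0.013 -0.716] ytool [-0.042 -0.999 -0.022]
2446 [ 0.525 -0.142  0.037] [ 0.627 -0.099  0.054] ((575.7862548828125, -124.75804901123047), (102.75314331054688, 39.768165588378906), 7.578372955322266)
1852 [ 0.542 -0.142  0.039] [ 0.625 -0.1    0.054] ((587.7786254882812, -130.271240234375), (86.10747528076172, 36.53428268432617), 19.218708038330078)
[ 0.58464112 -0.12138465  0.02848726] (array([-0.0206, -0.09  , -0.0752]), array([-0.022 , -0.0659,  0.0878]))
```

View pics/w2.png

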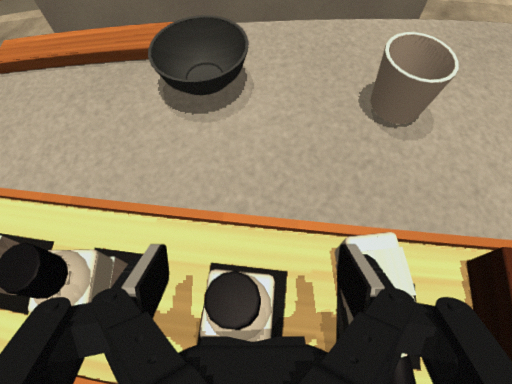

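The first sweep fell short because of a joint-speed limit. The second row set then left the open fingers straddling the standing pad1 bottle's cap at (232,300). No force is showing. I'll lift straight up before anything else.

Emit:
{"name": "apply_moves", "arguments": {"rows": [[[0,0,0.02],[0,0,0],0],[[0,0,0.04],[0,0,0],0],[[0,0,0.06],[0,0,0],0],[[0,0,0.075],[0,0,0],0],[[0,0,0.08],[0,0,0],0]]}}

```text
t: 9.15
tool_pos: [0.6057, -0.0296, 0.1814]
tcp_rot: [-0.003, 0.927, -0.022, 0.375]
ft_force: [0.1, -0.1, 0.8]
finger_gap: 0.0855
```

```bash
python3 log.py;python3 caps.py
python3 - <<'E'
from h import *
from plan import *
o=telemetry.get_obs()
p,M=pickpose((.6247,-.1195),(-.999,-.047),np.radians(48),.054,.041); M=M@np.diag([-1,-1,1])
print(p,delta(o,p,M))
E
```

```text
t 9.15 q [-0.264  0.501  0.392  2.284  3.581  0.43   1.054] p [ 0.6057 -0.0296  0.1814] gap 0.0855 F [ 0.1 -0.1  0.8]
ztool [ 0.695 -0.011 -0.718] ytool [-0.039 -0.999 -0.022]
p3 87 captop z 0.1226 [615.1 181.9] r 12.7 off [ 1.1 -3.1]
p2 81 captop z 0.1224 [592.3  84.4] r 12.5 off [-5.7  2.9]
[ 0.58464112 -0.12138465  0.02848726] (array([-0.0211, -0.0918, -0.1528]), array([-0.0216, -0.0687,  0.0847]))
```

Emit:
{"name": "apply_moves", "arguments": {"rows": [[[-0.005,-0.023,0],[-0.005,-0.017,0.02],0],[[-0.01,-0.046,0],[-0.01,-0.034,0.04],0],[[-0.016,-0.069,0],[-0.016,-0.05,0.06],0],[[-0.021,-0.092,0],[-0.022,-0.069,0.085],0],[[-0.021,-0.092,0],[-0.022,-0.069,0.085],0]]}}

```text
t: 9.62
tool_pos: [0.5819, -0.1289, 0.1794]
tcp_rot: [-0.006, 0.914, 0.017, 0.405]
ft_force: [-0.2, 0.8, -0.4]
finger_gap: 0.0854
```

```bash
python3 log.py;python3 - <<'E'
from h import *
from plan import *
from caps import caps
caps(*vision.snapshot('top'))
o=telemetry.get_obs(); T=toolT(o)
im,d=vision.snapshot('wrist'); cv2.imwrite('pics/w3.png',im[...,::-1])
X=cloud('wrist',d,T=T)
hsv=cv2.cvtColor(im,cv2.COLOR_RGB2HSV)
k=(X[...,2]>.035)&(X[...,2]<.06)&(abs(X[...,1]+.122)<.04)&(abs(X[...,0]-.57)<.09)
Q=X[k]; w=X[k&(hsv[...,1]<60)&(hsv[...,2]>110)]
for A in (Q,w): print(len(A),A.min(0).round(3),A.max(0).round(3),cv2.minAreaRect(np.float32(A[:,:2]*1000)))
p,M=pickpose((.6247,-.1195),(-.999,-.047),np.radians(48),.054,.041); M=M@np.diag([-1,-1,1])
print(p,delta(o,p,M))
E
```

```text
t 9.62 q [0.057 0.524 0.36  2.33  3.867 0.658 1.106] p [ 0.5819 -0.1289  0.1794] gap 0.0854 F [-0.2  0.8 -0.4]
ztool [ 0.74   0.024 -0.672] ytool [ 0.035 -0.999  0.003]
p3 88 captop z 0.1223 [614.6 182.9] r 13.3 off [ 0.6 -2.1]
p2 82 captop z 0.1224 [592.5  84.8] r 12.5 off [-5.5  3.3]
p1 77 captop z 0.1226 [575.4 -23.3] r 11.8 off [-5.9 -1.6]
3783 [ 0.542 -0.143  0.035] [ 0.625 -0.099  0.054] ((583.2610473632812, -120.99380493164062), (83.41529083251953, 40.74248504638672), 2.835022211074829)
3551 [ 0.542 -0.142  0.04 ] [ 0.625 -0.1    0.054] ((583.227783203125, -121.01313781738281), (83.09672546386719, 40.59845733642578), 2.5126564502716064)
[ 0.58464112 -0.12138465  0.02848726] (array([ 0.0017,  0.0041, -0.1511]), array([ 0.0011, -0.0032,  0.007 ]))
```

View pics/w3.png

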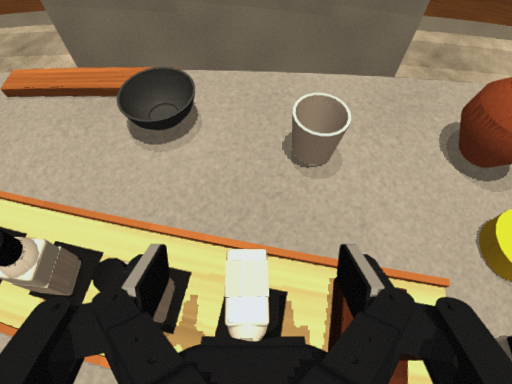

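Nothing was disturbed. The bottle at (247,290) is centred between the fingers. I'll descend.

Emit:
{"name": "apply_moves", "arguments": {"rows": [[[0.001,0.003,-0.025],[0.001,-0.003,0.007],0],[[0.002,0.004,-0.055],[0.001,-0.003,0.007],0],[[0.002,0.004,-0.085],[0.001,-0.003,0.007],0],[[0.002,0.004,-0.1],[0.001,-0.003,0.007],0],[[0.002,0.004,-0.1],[0.001,-0.003,0.007],0]]}}

```text
t: 10.13
tool_pos: [0.5846, -0.1156, 0.0751]
tcp_rot: [-0.013, 0.915, 0.025, 0.403]
ft_force: [-0.6, 1.0, -0.0]
finger_gap: 0.0854
```

```bash
python3 log.py;python3 - <<'E'
from plan import *
from plant import telemetry
o=telemetry.get_obs()
p,M=pickpose((.6248,-.119),(-.999,-.047),np.radians(48),.054,.041); M=M@np.diag([-1,-1,1])
print(p,delta(o,p,M))
E
```

```text
t 10.13 q [0.042 0.801 0.373 2.384 3.698 0.957 1.266] p [ 0.5846 -0.1156  0.0751] gap 0.0854 F [-0.6  1.  -0. ]
ztool [ 0.737  0.043 -0.674] ytool [ 0.056 -0.998 -0.004]
[ 0.58474112 -0.12088465  0.02848726] (array([ 0.0001, -0.0053, -0.0466]), array([-0.0032, -0.0073, -0.0087]))
```

Emit:
{"name": "apply_moves", "arguments": {"rows": [[[0,-0.005,-0.01],[-0.003,-0.007,-0.009],0],[[0,-0.005,-0.025],[-0.003,-0.007,-0.009],0],[[0,-0.005,-0.038],[-0.003,-0.007,-0.009],0],[[0,-0.005,-0.046],[-0.003,-0.007,-0.009],0],[[0,-0.005,-0.046],[-0.003,-0.007,-0.009],0]]}}

```text
t: 10.55
tool_pos: [0.5848, -0.1191, 0.0281]
tcp_rot: [-0.01, 0.914, 0.022, 0.406]
ft_force: [0.0, -0.3, 0.0]
finger_gap: 0.0857
```

Emit:
{"name": "apply_moves", "arguments": {"rows": [[[0,0,0],[0,0,0],0.7],[[0,0,0],[0,0,0],1],[[0,0,0],[0,0,0],1],[[0,0,0],[0,0,0],1],[[0,0,0],[0,0,0],1]]}}

```text
t: 10.97
tool_pos: [0.5852, -0.1192, 0.0294]
tcp_rot: [-0.01, 0.913, 0.022, 0.407]
ft_force: [-1.3, 0.2, 3.8]
finger_gap: 0.0394
```

```bash
python3 log.py
```

```text
t 10.97 q [0.053 0.93  0.364 2.386 3.636 1.084 1.315] p [ 0.5852 -0.1192  0.0294] gap 0.0394 F [-1.3  0.2  3.8]
ztool [ 0.743  0.037 -0.669] ytool [ 0.049 -0.999 -0.001]
```

Gripped. I'll lift and plan the spin.

Emit:
{"name": "apply_moves", "arguments": {"rows": [[[0,0,0.02],[0,0,0],1],[[0,0,0.05],[0,0,0],1],[[0,0,0.08],[0,0,0],1],[[0,0,0.11],[0,0,0],1],[[0,0,0.14],[0,0,0],1]]}}

```text
t: 11.38
tool_pos: [0.584, -0.1193, 0.17]
tcp_rot: [-0.01, 0.914, 0.022, 0.406]
ft_force: [1.0, 1.2, -2.4]
finger_gap: 0.0394
```

```bash
python3 log.py
python3 - <<'E'
from h import *
from plan import *
o=telemetry.get_obs();T=toolT(o); z=T[:3,2]
print('per .12',(z*.12).round(4), 'x5',(z*.6).round(3))
p,M=placepose((.568,-.125),(-.988,.156),np.radians(48),.0535,.0099,1)
N=R.from_rotvec(z*2.4).as_matrix()@T[:3,:3]
print(p.round(4),'after 2.4:',R.from_matrix(M@N.T).as_rotvec().round(3))
qq=o['joint_positions']
for k in range(1,6):
    qq,e,ea=ik(T[:3,3],R.from_rotvec(z*.6*k).as_matrix()@T[:3,:3],qq); print(qq.round(2),e.round(1),ea.round(1))
E
```

```text
t 11.38 q [0.043 0.549 0.36  2.34  3.84  0.689 1.129] p [ 0.584  -0.1193  0.17  ] gap 0.0394 F [ 1.   1.2 -2.4]
ztool [ 0.741  0.036 -0.671] ytool [ 0.048 -0.999 -0.001]
per .12 [ 0.0889  0.0043 -0.0805] x5 [ 0.445  0.022 -0.402]
[ 0.5706 -0.1254  0.0516] after 2.4: [ 0.534  0.07  -0.725]
[0.17 0.53 0.18 2.34 3.74 0.63 0.65] 0.0 0.0
[ 0.3   0.52 -0.    2.33  3.62  0.57  0.2 ] 0.0 0.0
[ 0.43  0.53 -0.19  2.33  3.47  0.53 -0.23] 0.0 0.0
[ 0.56  0.55 -0.38  2.32  3.29  0.5  -0.63] 0.0 0.0
[ 0.69  0.58 -0.56  2.32  3.1   0.49 -1.01] 0.0 0.0
```

Emit:
{"name": "apply_moves", "arguments": {"rows": [[[0,0,0],[0.089,0.004,-0.08],1],[[0,0,0],[0.178,0.009,-0.16],1],[[0,0,0],[0.267,0.013,-0.241],1],[[0,0,0],[0.356,0.017,-0.322],1],[[0,0,0],[0.445,0.022,-0.402],1]]}}

```text
t: 11.8
tool_pos: [0.5829, -0.1193, 0.1696]
tcp_rot: [-0.13, 0.879, -0.252, 0.383]
ft_force: [-0.3, 0.1, -1.6]
finger_gap: 0.0393
```

Emit:
{"name": "apply_moves", "arguments": {"rows": [[[0,0,0],[0.089,0.004,-0.08],1],[[0,0,0],[0.178,0.009,-0.16],1],[[0,0,0],[0.267,0.013,-0.241],1],[[0,0,0],[0.356,0.017,-0.322],1],[[0,0,0],[0.445,0.022,-0.402],1]]}}

```text
t: 12.22
tool_pos: [0.5817, -0.1194, 0.169]
tcp_rot: [-0.239, 0.764, -0.503, 0.325]
ft_force: [0.2, 0.9, -2.8]
finger_gap: 0.0395
```

Emit:
{"name": "apply_moves", "arguments": {"rows": [[[0,0,0],[0.089,0.004,-0.08],1],[[0,0,0],[0.178,0.009,-0.16],1],[[0,0,0],[0.267,0.013,-0.241],1],[[0,0,0],[0.356,0.017,-0.322],1],[[0,0,0],[0.445,0.022,-0.402],1]]}}

```text
t: 12.63
tool_pos: [0.5805, -0.1196, 0.1682]
tcp_rot: [0.325, -0.58, 0.708, -0.238]
ft_force: [-0.6, 0.5, -1.3]
finger_gap: 0.0392
```

Emit:
{"name": "apply_moves", "arguments": {"rows": [[[0,0,0],[0.089,0.004,-0.08],1],[[0,0,0],[0.178,0.009,-0.16],1],[[0,0,0],[0.267,0.013,-0.241],1],[[0,0,0],[0.356,0.017,-0.322],1],[[0,0,0],[0.445,0.022,-0.402],1]]}}

```text
t: 13.05
tool_pos: [0.5792, -0.1198, 0.1675]
tcp_rot: [0.382, -0.342, 0.849, -0.129]
ft_force: [-0.6, -1.0, -1.9]
finger_gap: 0.039
```

```bash
python3 log.py
cat > dl.py <<'E'
from plan import *
from plant import telemetry
o=telemetry.get_obs()
p,M=placepose((.568,-.125),(-.988,.156),np.radians(48),.0535,.0099,1)
print(p.round(4),delta(o,p,M))
E
python3 dl.py
```

```text
t 13.05 q [ 0.558  0.546 -0.361  2.332  3.339  0.501 -0.694] p [ 0.5792 -0.1198  0.1675] gap 0.039 F [-0.6 -1.  -1.9]
ztool [ 0.737  0.043 -0.675] ytool [-0.483  0.733 -0.48 ]
[ 0.5706 -0.1254  0.0516] (array([-0.0086, -0.0056, -0.1159]), array([ 0.5087,  0.0696, -0.7133]))
```

Emit:
{"name": "apply_moves", "arguments": {"rows": [[[-0.001,-0.001,0],[0.068,0.009,-0.095],1],[[-0.002,-0.001,0],[0.136,0.018,-0.19],1],[[-0.003,-0.002,0],[0.204,0.028,-0.286],1],[[-0.004,-0.002,0],[0.272,0.037,-0.381],1],[[-0.005,-0.003,0],[0.34,0.046,-0.477],1]]}}

```text
t: 13.47
tool_pos: [0.5727, -0.1228, 0.1666]
tcp_rot: [0.372, -0.064, 0.924, -0.062]
ft_force: [-0.2, -1.1, -0.6]
finger_gap: 0.0392
```

```bash
python3 log.py;python3 dl.py
```

```text
t 13.47 q [ 0.483  0.515 -0.369  2.332  2.95   0.459 -0.995] p [ 0.5727 -0.1228  0.1666] gap 0.0392 F [-0.2 -1.1 -0.6]
ztool [ 0.696 -0.067 -0.715] ytool [-0.072  0.984 -0.162]
[ 0.5706 -0.1254  0.0516] (array([-0.0021, -0.0026, -0.115 ]), array([ 0.1645,  0.02  , -0.2315]))
```

Emit:
{"name": "apply_moves", "arguments": {"rows": [[[-0.001,-0.001,-0.01],[0.06,0.007,-0.08],1],[[-0.002,-0.002,-0.03],[0.12,0.014,-0.16],1],[[-0.002,-0.003,-0.055],[0.164,0.02,-0.23],1],[[-0.002,-0.003,-0.08],[0.164,0.02,-0.23],1],[[-0.002,-0.003,-0.095],[0.164,0.02,-0.23],1]]}}

```text
t: 13.88
tool_pos: [0.5693, -0.1258, 0.0691]
tcp_rot: [0.355, 0.073, 0.931, -0.028]
ft_force: [-0.5, -0.7, -1.1]
finger_gap: 0.0391
```

```bash
python3 log.py;python3 dl.py
python3 - <<'E'
from h import *
im,d=vision.snapshot('scene')
cv2.imwrite('pics/scene3.png',cv2.resize(im[130:300,200:390,::-1],None,fx=4,fy=3.5))
E
```

```text
t 13.88 q [ 0.461  0.75  -0.394  2.369  2.846  0.705 -1.157] p [ 0.5693 -0.1258  0.0691] gap 0.0391 F [-0.5 -0.7 -1.1]
ztool [ 0.658 -0.103 -0.746] ytool [ 0.155  0.988 -0.   ]
[ 0.5706 -0.1254  0.0516] (array([ 0.0013,  0.0004, -0.0175]), array([-0.0006, -0.0041, -0.0008]))
```

View pics/scene3.png

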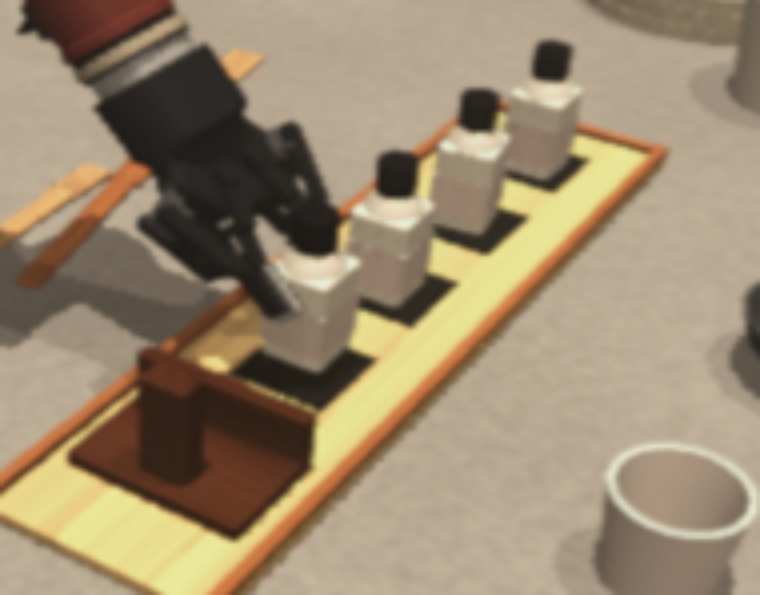

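The pad0 bottle is upright above its pad at (315,290), clear of both the stop and pad1. I'll lower it.

Emit:
{"name": "apply_moves", "arguments": {"rows": [[[0.001,0,-0.005],[0,-0.004,0],1],[[0.001,0,-0.01],[0,-0.004,0],1],[[0.001,0,-0.013],[0,-0.004,0],1],[[0.001,0,-0.015],[0,-0.004,0],1],[[0.001,0,-0.016],[0,-0.004,0],1]]}}

```text
t: 14.35
tool_pos: [0.5699, -0.1259, 0.053]
tcp_rot: [0.358, 0.072, 0.931, -0.028]
ft_force: [-6.4, 0.9, 13.5]
finger_gap: 0.039
```

```bash
python3 log.py;python3 dl.py
```

```text
t 14.35 q [ 0.46   0.796 -0.395  2.374  2.861  0.759 -1.16 ] p [ 0.5699 -0.1259  0.053 ] gap 0.039 F [-6.4  0.9 13.5]
ztool [ 0.661 -0.104 -0.743] ytool [ 0.155  0.988 -0.   ]
[ 0.5706 -0.1254  0.0516] (array([ 0.0006,  0.0005, -0.0013]), array([ 0.0003,  0.0006, -0.0011]))
```

In contact at 13 N. I'll ease up slightly, open and retreat.

Emit:
{"name": "apply_moves", "arguments": {"rows": [[[0,0,0.001],[0,0,0],1],[[0,0,0.001],[0,0,0],0.5],[[0,0,0.001],[0,0,0],0],[[0,0,0.001],[0,0,0],0],[[0,0,0.001],[0,0,0],0]]}}

```text
t: 14.77
tool_pos: [0.5703, -0.1261, 0.0543]
tcp_rot: [0.358, 0.072, 0.93, -0.028]
ft_force: [0.7, -0.2, 0.2]
finger_gap: 0.077
```

Emit:
{"name": "apply_moves", "arguments": {"rows": [[[-0.01,0.002,0.011],[0,0,0],0],[[-0.025,0.004,0.028],[0,0,0],0],[[-0.045,0.007,0.05],[0,0,0],0],[[-0.06,0.01,0.075],[0,0,0],0],[[-0.07,0.011,0.1],[0,0,0],0]]}}

```text
t: 15.18
tool_pos: [0.5426, -0.1156, 0.1091]
tcp_rot: [0.358, 0.074, 0.93, -0.028]
ft_force: [1.5, 1.5, -2.3]
finger_gap: 0.0858
```

```bash
python3 log.py
python3 - <<'E'
from h import *
from caps import caps
im,d=vision.snapshot('top'); np.savez('pics/top4.npz',im=im,d=d); caps(im,d)
X=cloud('top',d)
# stop: face plate and post
e=np.array([.1564,.9877]); ex=np.array([.9877,-.1564]); o=np.array([.565,-.125])
k=np.zeros(im.shape[:2],bool);k[120:190,280:340]=1
al=(X[...,:2]-o)@e; ac=(X[...,:2]-o)@ex
pl=k&(X[...,2]>.045)&(X[...,2]<.068); po=k&(X[...,2]>.09)&(X[...,2]<.11)
for n,m in (('plate',pl),('post',po)):
    print(n,m.sum(),'along',np.percentile(al[m],[2,50,98]).round(4),'across',np.percentile(ac[m],[2,50,98]).round(4),'z',np.median(X[...,2][m]).round(4), X[m].mean(0).round(4))
cv2.imwrite('pics/top4.png',cv2.resize(im[95:195,125:345,::-1],None,fx=3.5,fy=3.5))
E
```

```text
t 15.18 q [ 0.874  0.9   -1.134  2.42   2.285  0.973 -0.508] p [ 0.5426 -0.1156  0.1091] gap 0.0858 F [ 1.5  1.5 -2.3]
ztool [ 0.663 -0.105 -0.741] ytool [0.158 0.987 0.002]
p3 87 captop z 0.1229 [614.5 181.7] r 12.5 off [ 0.5 -3.3]
p2 82 captop z 0.1221 [592.9  85.1] r 11.8 off [-5.1  3.6]
p1 77 captop z 0.1226 [575.4 -23.4] r 11.8 off [-5.9 -1.7]
p0 78 captop z 0.1226 [ 565.6 -126.9] r 11.8 off [ 0.6 -1.9]
plate 229 along [-0.1371 -0.0861 -0.0798] across [-0.054  -0.0057  0.0523] z 0.0592 [ 0.5483 -0.2136  0.0586]
post 99 along [-0.1439 -0.1341 -0.125 ] across [-0.0147 -0.0018  0.0134] z 0.0983 [ 0.5426 -0.2571  0.098 ]
```

View pics/top4.png

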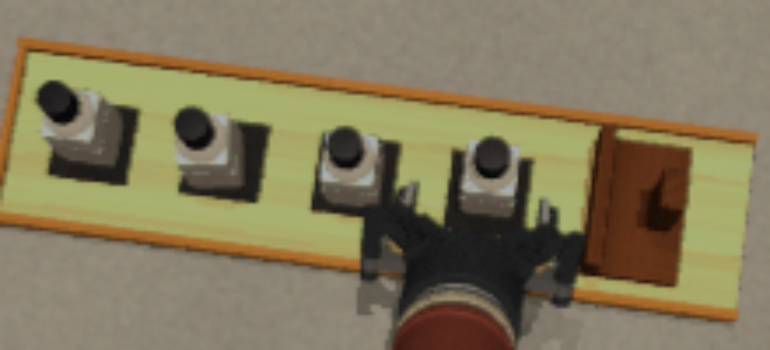

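All four bottles stand within 7 mm of their pads. The stop face is at −79.8 mm along the row, its post at (0.543, −0.257) with top z = 0.098. The nearest bottle face is at about −21.8 mm, so the slide is roughly 58 mm. I'll back the arm away and plan a grip on the post.

Run:
```python
from plan import *
from plant import telemetry
o=telemetry.get_obs(); q0=o['joint_positions']
e=np.array([.1564,.9877,0]);ex=np.array([.9877,-.1564,0])
post=np.array([.565,-.125,0])-.1345*e-.002*ex
for lean in (20,30,42):
    s,c=np.sin(np.radians(lean)),np.cos(np.radians(lean))
    z=ex*s-np.array([0,0,1])*c; M=frame(z,e)
    qq=q0
    up,ea,_=ik(o['tool_pos']+[-.03,0,.1],frame([.663,-.105,-.741],[.158,.987,.002]),qq); qq=up
    print(lean,'up',up.round(2),ea)
    for G,h in ((post,.2),(post,.15),(post,.084),(post+.0575*e,.084)):
        T=G+np.array([0,0,h])+GO*z
        qq,a,b=ik(T,M,qq); print(T.round(4),qq.round(2),round(a,2),round(b,2),delta(o,T,M))
```

```text
20 up [ 1.05  0.59 -1.26  2.39  2.02  0.68 -0.36] 0.003877709917817554
[ 0.5483 -0.2585  0.1824] [ 1.21  0.86 -1.34  1.9   1.17  0.92  0.81] 0.01 0.0 (array([ 0.0056, -0.1443,  0.07  ]), array([0.054 , 0.3876, 0.002 ]))
[ 0.5483 -0.2585  0.1324] [ 1.17  0.91 -1.27  1.95  1.3   0.86  0.72] 0.0 0.0 (array([ 0.0056, -0.1443,  0.02  ]), array([0.054 , 0.3876, 0.002 ]))
[ 0.5483 -0.2585  0.0664] [ 1.13  1.01 -1.19  1.99  1.48  0.82  0.58] 0.0 0.0 (array([ 0.0056, -0.1443, -0.046 ]), array([0.054 , 0.3876, 0.002 ]))
[ 0.5573 -0.2017  0.0664] [ 1.03  0.99 -1.19  2.04  1.53  0.84  0.41] 0.0 0.0 (array([ 0.0146, -0.0875, -0.046 ]), array([0.054 , 0.3876, 0.002 ]))
30 up [ 1.05  0.59 -1.26  2.39  2.02  0.68 -0.36] 0.003877709917817554
[ 0.5512 -0.259   0.1838] [ 1.26  0.84 -1.34  2.03  1.43  0.75  0.59] 0.01 0.0 (array([ 0.0085, -0.1447,  0.0713]), array([0.0265, 0.2153, 0.0013]))
[ 0.5512 -0.259   0.1338] [ 1.23  0.92 -1.28  2.08  1.61  0.74  0.45] 0.0 0.0 (array([ 0.0085, -0.1447,  0.0213]), array([0.0265, 0.2153, 0.0013]))
[ 0.5512 -0.259   0.0678] [ 1.19  1.06 -1.24  2.12  1.84  0.8   0.3 
[... 202 characters left out ...]
0.0265, 0.2153, 0.0013]))
42 up [ 1.05  0.59 -1.26  2.39  2.02  0.68 -0.36] 0.003877709917817554
[ 0.5543 -0.2595  0.1861] [ 1.21  0.7  -1.06  2.18  2.09  0.42 -0.07] 0.0 0.0 (array([ 0.0116, -0.1452,  0.0736]), array([-0.0063,  0.0084,  0.0005]))
[ 0.5543 -0.2595  0.1361] [ 1.2   0.84 -1.09  2.22  2.24  0.57 -0.14] 0.0 0.0 (array([ 0.0116, -0.1452,  0.0236]), array([-0.0063,  0.0084,  0.0005]))
[ 0.5543 -0.2595  0.0701] [ 1.18  1.02 -1.08  2.25  2.4   0.73 -0.2 ] 0.0 0.0 (array([ 0.0116, -0.1452, -0.0424]), array([-0.0063,  0.0084,  0.0005]))
[ 0.5633 -0.2027  0.0701] [ 1.06  1.03 -1.11  2.3   2.38  0.87 -0.29] 0.0 0.0 (array([ 0.0206, -0.0884, -0.0424]), array([-0.0063,  0.0084,  0.0005]))
```

Emit:
{"name": "apply_moves", "arguments": {"rows": [[[-0.005,0,0.02],[0,0,0],0],[[-0.01,0,0.045],[0,0,0],0],[[-0.015,0,0.07],[0,0,0],0],[[-0.02,0,0.09],[0,0,0],0],[[-0.02,0,0.1],[0,0,0],0]]}}

```text
t: 15.65
tool_pos: [0.5225, -0.1143, 0.2146]
tcp_rot: [0.362, 0.074, 0.929, -0.026]
ft_force: [-0.6, -0.5, -0.6]
finger_gap: 0.0856
```

```bash
python3 log.py;python3 caps.py
cat > ds.py <<'E'
from plan import *
from plant import telemetry
o=telemetry.get_obs()
e=np.array([.1564,.9877,0]);ex=np.array([.9877,-.1564,0])
post=np.array([.565,-.125,0])-.1345*e-.002*ex
s,c=np.sin(np.radians(42)),np.cos(np.radians(42))
z=ex*s-np.array([0,0,1])*c; M=frame(z,e)
for G,h in ((post,.15),(post,.084)):
    T=G+np.array([0,0,h])+GO*z
    print(T.round(4),delta(o,T,M))
E
python3 ds.py
```

```text
t 15.65 q [ 1.027  0.581 -1.228  2.371  2.033  0.658 -0.368] p [ 0.5225 -0.1143  0.2146] gap 0.0856 F [-0.6 -0.5 -0.6]
ztool [ 0.669 -0.102 -0.736] ytool [0.157 0.988 0.006]
p3 91 captop z 0.1222 [614.6 182.3] r 12.8 off [ 0.6 -2.7]
p2 84 captop z 0.122 [592.6  84.9] r 12.1 off [-5.4  3.4]
p1 79 captop z 0.1225 [575.5 -23.2] r 12.0 off [-5.8 -1.5]
p0 78 captop z 0.1227 [ 565.6 -126.6] r 11.8 off [ 0.6 -1.6]
[ 0.5543 -0.2595  0.1361] (array([ 0.0307, -0.145 , -0.0799]), array([-0.0023,  0.0136,  0.0008]))
[ 0.5543 -0.2595  0.0701] (array([ 0.0307, -0.145 , -0.1459]), array([-0.0023,  0.0136,  0.0008]))
```

Next I move over the post with the fingers half closed.

Emit:
{"name": "apply_moves", "arguments": {"rows": [[[0.006,-0.03,0],[0,0.003,0],0.4],[[0.012,-0.06,0],[0,0.006,0],0.4],[[0.018,-0.09,0],[0,0.01,0],0.4],[[0.025,-0.12,-0.015],[-0.002,0.013,0],0.4],[[0.031,-0.145,-0.03],[-0.002,0.013,0],0.4]]}}

```text
t: 16.12
tool_pos: [0.5549, -0.2632, 0.1856]
tcp_rot: [0.358, 0.075, 0.93, -0.03]
ft_force: [-0.3, -1.2, -0.6]
finger_gap: 0.0511
```

```bash
python3 log.py;python3 ds.py
```

```text
t 16.12 q [ 1.213  0.7   -1.059  2.178  2.092  0.423 -0.062] p [ 0.5549 -0.2632  0.1856] gap 0.0511 F [-0.3 -1.2 -0.6]
ztool [ 0.661 -0.11  -0.742] ytool [ 0.161  0.987 -0.003]
[ 0.5543 -0.2595  0.1361] (array([-0.0006,  0.0037, -0.0495]), array([0.003 , 0.0009, 0.0047]))
[ 0.5543 -0.2595  0.0701] (array([-0.0006,  0.0037, -0.1155]), array([0.003 , 0.0009, 0.0047]))
```

Emit:
{"name": "apply_moves", "arguments": {"rows": [[[-0.0005,0.003,-0.015],[0,0,0.005],0.4],[[-0.0005,0.0037,-0.03],[0,0,0.005],0.4],[[-0.0005,0.0037,-0.042],[0,0,0.005],0.4],[[-0.0005,0.0037,-0.05],[0,0,0.005],0.4],[[-0.0005,0.0037,-0.05],[0,0,0.005],0.4]]}}

```text
t: 16.53
tool_pos: [0.5533, -0.2593, 0.1324]
tcp_rot: [0.356, 0.073, 0.931, -0.028]
ft_force: [-0.7, 0.2, 0.5]
finger_gap: 0.0514
```

```bash
python3 log.py;python3 ds.py
python3 - <<'E'
from h import *
im,d=vision.snapshot('scene')
cv2.imwrite('pics/scene5.png',cv2.resize(im[130:310,180:390,::-1],None,fx=3.6,fy=3.3))
im,d=vision.snapshot('top')
cv2.imwrite('pics/top5.png',cv2.resize(im[110:200,220:345,::-1],None,fx=6,fy=6))
E
```

```text
t 16.53 q [ 1.202  0.852 -1.092  2.224  2.242  0.58  -0.141] p [ 0.5533 -0.2593  0.1324] gap 0.0514 F [-0.7  0.2  0.5]
ztool [ 0.659 -0.105 -0.745] ytool [ 0.157  0.988 -0.001]
[ 0.5543 -0.2595  0.1361] (array([ 0.0011, -0.0002,  0.0037]), array([ 0.0001, -0.0032,  0.0002]))
[ 0.5543 -0.2595  0.0701] (array([ 0.0011, -0.0002, -0.0623]), array([ 0.0001, -0.0032,  0.0002]))
```

View pics/scene5.png

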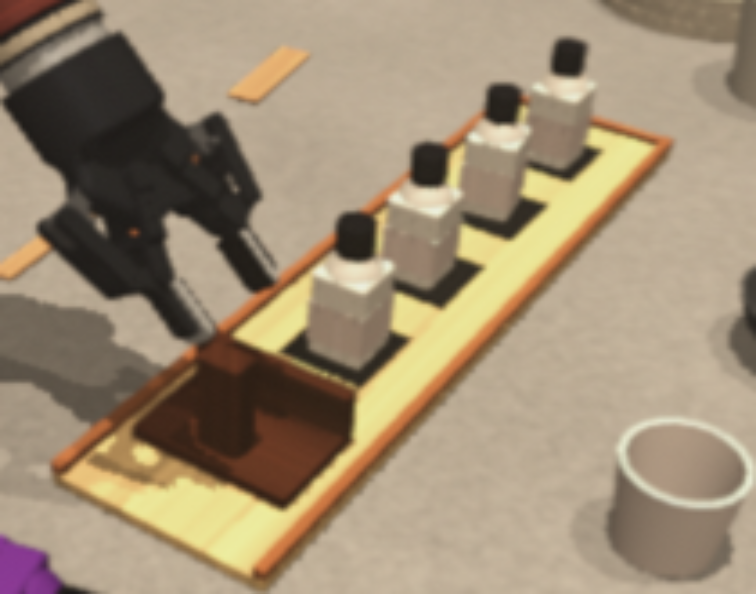

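View pics/top5.png

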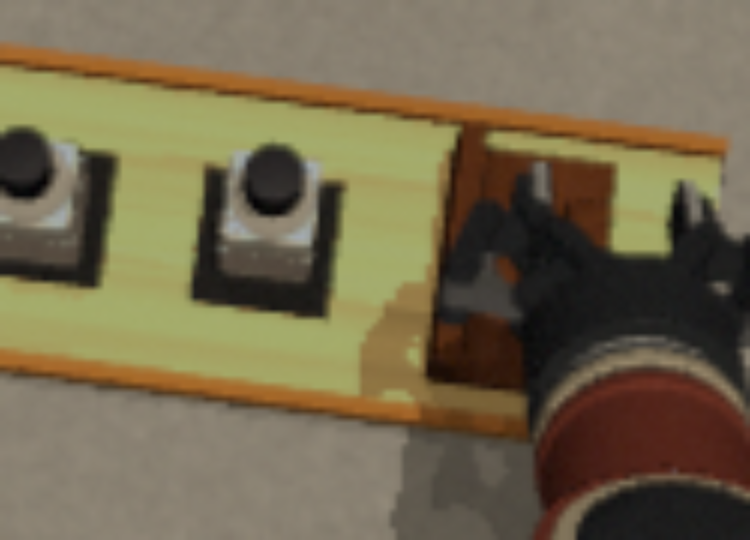

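The post sits below and between the half-open fingers, and bottle clearance is fine. I'll descend.

Emit:
{"name": "apply_moves", "arguments": {"rows": [[[0.001,0,-0.015],[0,-0.003,0],0.4],[[0.001,0,-0.03],[0,-0.003,0],0.4],[[0.001,0,-0.045],[0,-0.003,0],0.4],[[0.001,0,-0.058],[0,-0.003,0],0.4],[[0.001,0,-0.062],[0,-0.003,0],0.4]]}}

```text
t: 17.05
tool_pos: [0.5552, -0.2594, 0.072]
tcp_rot: [0.358, 0.073, 0.93, -0.029]
ft_force: [0.9, 0.4, -0.8]
finger_gap: 0.0512
```

Emit:
{"name": "apply_moves", "arguments": {"rows": [[[0,0,0],[0,0,0],0.6],[[0,0,0],[0,0,0],0.8],[[0,0,0],[0,0,0],1],[[0,0,0],[0,0,0],1],[[0,0,0],[0,0,0],1]]}}

```text
t: 17.47
tool_pos: [0.5557, -0.2593, 0.0734]
tcp_rot: [0.359, 0.072, 0.93, -0.029]
ft_force: [-1.6, 0.3, 3.8]
finger_gap: 0.0192
```

```bash
python3 log.py; python3 ds.py
cat > stop.py <<'E'
from h import *
im,d=vision.snapshot('top'); X=cloud('top',d)
e=np.array([.1564,.9877]); ex=np.array([.9877,-.1564]); o=np.array([.565,-.125])
k=np.zeros(im.shape[:2],bool);k[110:190,255:340]=1
al=(X[...,:2]-o)@e; ac=(X[...,:2]-o)@ex
m=k&(X[...,2]>.05)&(X[...,2]<.066)&(ac>.022)&(ac<.056)&(al<-.01)   # plate top, far part beyond bottle/gripper
print('plate far',m.sum(),np.percentile(al[m],[2,50,98]).round(4))
from caps import caps; caps(im,d)
E
python3 stop.py
```

```text
t 17.47 q [ 1.18   1.018 -1.086  2.252  2.394  0.73  -0.192] p [ 0.5557 -0.2593  0.0734] gap 0.0192 F [-1.6  0.3  3.8]
ztool [ 0.664 -0.107 -0.74 ] ytool [ 0.156  0.988 -0.002]
[ 0.5543 -0.2595  0.1361] (array([-0.0014, -0.0002,  0.0627]), array([ 0.0031,  0.0039, -0.0006]))
[ 0.5543 -0.2595  0.0701] (array([-0.0014, -0.0002, -0.0033]), array([ 0.0031,  0.0039, -0.0006]))
plate far 58 [-0.0924 -0.0865 -0.081 ]
p3 90 captop z 0.1222 [614.9 181.7] r 13.0 off [ 0.9 -3.3]
p2 86 captop z 0.1224 [593.2  84.7] r 12.5 off [-4.8  3.2]
p1 78 captop z 0.1226 [574.9 -23.5] r 11.7 off [-6.4 -1.8]
p0 80 captop z 0.1228 [ 565.9 -126.8] r 11.9 off [ 0.9 -1.8]
```

The post is gripped at 19 mm. I'll slide the stop 45 mm first, then measure.

Emit:
{"name": "apply_moves", "arguments": {"rows": [[[0.0016,0.0099,0],[0,0,0],1],[[0.0031,0.0198,0],[0,0,0],1],[[0.0047,0.0296,0],[0,0,0],1],[[0.0063,0.0395,0],[0,0,0],1],[[0.007,0.0444,0],[0,0,0],1]]}}

```text
t: 17.93
tool_pos: [0.5629, -0.2141, 0.0734]
tcp_rot: [0.359, 0.072, 0.93, -0.03]
ft_force: [-1.5, -2.3, 0.4]
finger_gap: 0.0193
```

```bash
python3 log.py; python3 stop.py
```

```text
t 17.93 q [ 1.086  1.028 -1.112  2.295  2.377  0.843 -0.266] p [ 0.5629 -0.2141  0.0734] gap 0.0193 F [-1.5 -2.3  0.4]
ztool [ 0.664 -0.107 -0.74 ] ytool [ 0.156  0.988 -0.003]
plate far 56 [-0.0468 -0.0411 -0.0354]
p3 88 captop z 0.1223 [614.5 182.6] r 12.6 off [ 0.5 -2.4]
p2 83 captop z 0.1224 [593.2  84.7] r 12.7 off [-4.8  3.2]
p1 77 captop z 0.1226 [575.  -23.6] r 11.8 off [-6.3 -1.9]
p0 80 captop z 0.1229 [ 566.1 -126.8] r 12.3 off [ 1.1 -1.8]
```

About 13 mm is left, so I'll go slowly for the rest.

Emit:
{"name": "apply_moves", "arguments": {"rows": [[[0.0005,0.003,0],[0,0,0],1],[[0.001,0.006,0],[0,0,0],1],[[0.0014,0.0085,0],[0,0,0],1],[[0.0016,0.0105,0],[0,0,0],1],[[0.0017,0.011,0],[0,0,0],1]]}}

```text
t: 18.4
tool_pos: [0.5649, -0.2021, 0.0734]
tcp_rot: [0.359, 0.072, 0.93, -0.029]
ft_force: [-0.8, -1.6, 1.1]
finger_gap: 0.0195
```

```bash
python3 log.py; python3 stop.py
python3 - <<'E'
from h import *
im,d=vision.snapshot('scene')
cv2.imwrite('pics/scene6.png',cv2.resize(im[190:290,210:320,::-1],None,fx=6.5,fy=5.8,interpolation=cv2.INTER_CUBIC))
E
```

```text
t 18.4 q [ 1.061  1.03  -1.118  2.304  2.371  0.869 -0.285] p [ 0.5649 -0.2021  0.0734] gap 0.0195 F [-0.8 -1.6  1.1]
ztool [ 0.664 -0.105 -0.74 ] ytool [ 0.155  0.988 -0.002]
plate far 56 [-0.0344 -0.0287 -0.023 ]
p3 89 captop z 0.1224 [614.6 181.4] r 12.6 off [ 0.6 -3.6]
p2 80 captop z 0.1225 [592.5  85.1] r 12.8 off [-5.5  3.6]
p1 76 captop z 0.123 [575.2 -23.6] r 11.9 off [-6.1 -1.9]
p0 92 captop z 0.1229 [ 553.2 -134.5] r 26.0 off [-11.8  -9.5]
```

View pics/scene6.png

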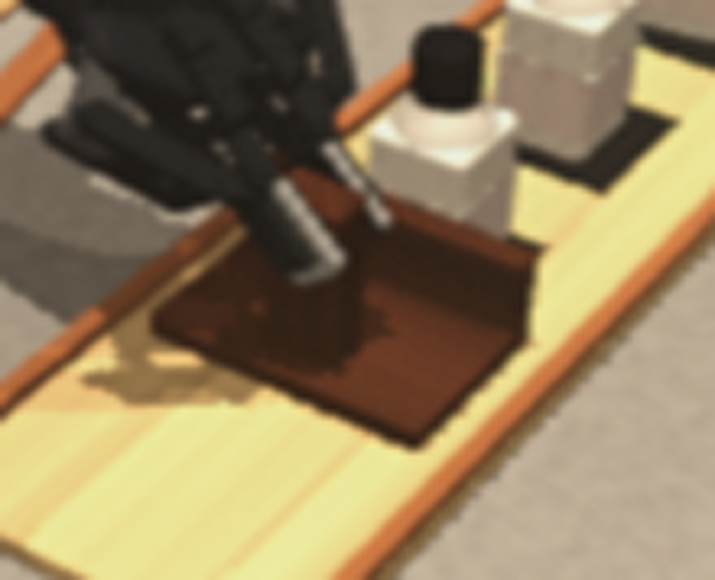

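The face is now within about 0.5 mm of the bottle, and the centre distance is about 20 mm. I'll nudge 1 mm more for certain contact, then release with a partial opening.

Emit:
{"name": "apply_moves", "arguments": {"rows": [[[0.0001,0.0005,0],[0,0,0],1],[[0.0002,0.001,0],[0,0,0],1],[[0.0002,0.001,0],[0,0,0],1],[[0.0002,0.001,0],[0,0,0],1],[[0.0002,0.001,0],[0,0,0],1]]}}

```text
t: 18.92
tool_pos: [0.5651, -0.2011, 0.0734]
tcp_rot: [0.359, 0.072, 0.93, -0.029]
ft_force: [-1.6, -0.6, 1.9]
finger_gap: 0.0191
```

Emit:
{"name": "apply_moves", "arguments": {"rows": [[[0,0,0],[0,0,0],0.7],[[0,0,0],[0,0,0],0.6],[[0,0,0],[0,0,0],0.55],[[0,0,0],[0,0,0],0.55],[[0,0,0],[0,0,0],0.55]]}}

```text
t: 19.33
tool_pos: [0.5651, -0.2006, 0.0735]
tcp_rot: [0.359, 0.072, 0.93, -0.028]
ft_force: [-0.2, -0.1, -0.2]
finger_gap: 0.0385
```

```bash
python3 log.py
```

```text
t 19.33 q [ 1.058  1.03  -1.118  2.304  2.371  0.871 -0.286] p [ 0.5651 -0.2006  0.0735] gap 0.0385 F [-0.2 -0.1 -0.2]
ztool [ 0.664 -0.104 -0.74 ] ytool [ 0.153  0.988 -0.001]
```

Released. I'll retreat straight up in small steps, away from the bottles.

Emit:
{"name": "apply_moves", "arguments": {"rows": [[[0,0,0.01],[0,0,0],0.55],[[0,-0.001,0.025],[0,0,0],0.55],[[0,-0.001,0.04],[0,0,0],0.55],[[0,-0.001,0.06],[0,0,0],0.55],[[0,-0.001,0.08],[0,0,0],0.55]]}}

```text
t: 19.75
tool_pos: [0.5649, -0.201, 0.1538]
tcp_rot: [0.359, 0.071, 0.93, -0.028]
ft_force: [0.4, -0.5, -0.1]
finger_gap: 0.0388
```

Emit:
{"name": "apply_moves", "arguments": {"rows": [[[0,-0.015,0.02],[0,0,0],0.55],[[0,-0.035,0.04],[0,0,0],0.55],[[0,-0.06,0.055],[0,0,0],0.55],[[0,-0.085,0.06],[0,0,0],0.55],[[0,-0.1,0.06],[0,0,0],0.55]]}}

```text
t: 20.17
tool_pos: [0.5653, -0.3048, 0.2165]
tcp_rot: [0.361, 0.072, 0.929, -0.03]
ft_force: [0.7, 0.1, -0.7]
finger_gap: 0.0386
```

```bash
python3 log.py; python3 stop.py
python3 - <<'E'
from h import *
im,d=vision.snapshot('scene')
cv2.imwrite('pics/scene7.png',cv2.resize(im[130:310,180:390,::-1],None,fx=3.6,fy=3.3))
im,d=vision.snapshot('top')
cv2.imwrite('pics/top7.png',cv2.resize(im[95:195,125:345,::-1],None,fx=3.5,fy=3.5))
X=cloud('top',d)
e=np.array([.1564,.9877]); o=np.array([.565,-.125]); al=(X[...,:2]-o)@e
k=np.zeros(im.shape[:2],bool);k[110:190,240:320]=1
hs=cv2.cvtColor(im,cv2.COLOR_RGB2HSV)
w=k&(X[...,2]>.07)&(X[...,2]<.1)&(hs[...,1]<60)&(hs[...,2]>110)&(al>-.04)&(al<.04)
print('p0 body along',np.percentile(al[w],[2,98]).round(4))
E
```

```text
t 20.17 q [ 1.228  0.626 -0.955  2.07   1.852  0.239  0.21 ] p [ 0.5653 -0.3048  0.2165] gap 0.0386 F [ 0.7  0.1 -0.7]
ztool [ 0.666 -0.108 -0.738] ytool [ 0.156  0.988 -0.004]
plate far 56 [-0.0337 -0.028  -0.0224]
p3 90 captop z 0.1221 [614.5 182. ] r 12.9 off [ 0.5 -3. ]
p2 82 captop z 0.1228 [593.4  84.9] r 12.3 off [-4.6  3.4]
p1 78 captop z 0.1224 [575.3 -23.2] r 11.9 off [-6.  -1.5]
p0 76 captop z 0.1228 [ 565.8 -126.6] r 11.9 off [ 0.8 -1.6]
p0 body along [-0.0205  0.0176]
```

View pics/scene7.png

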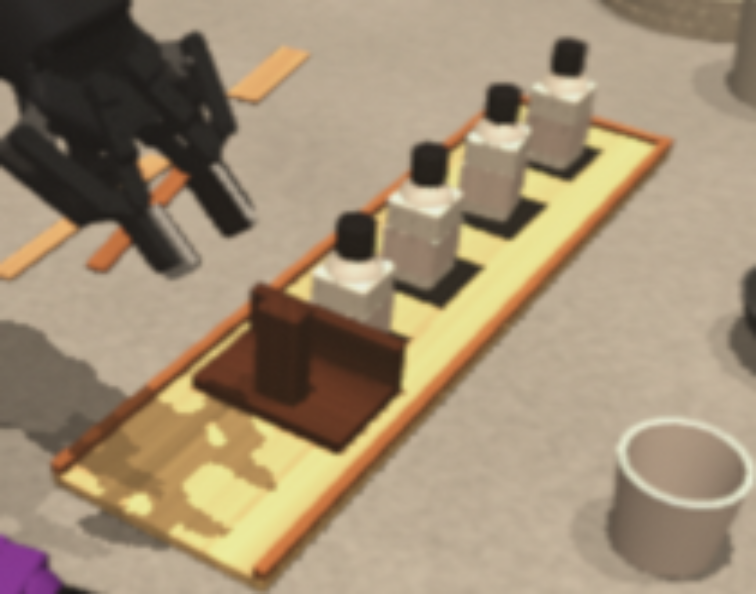

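View pics/top7.png

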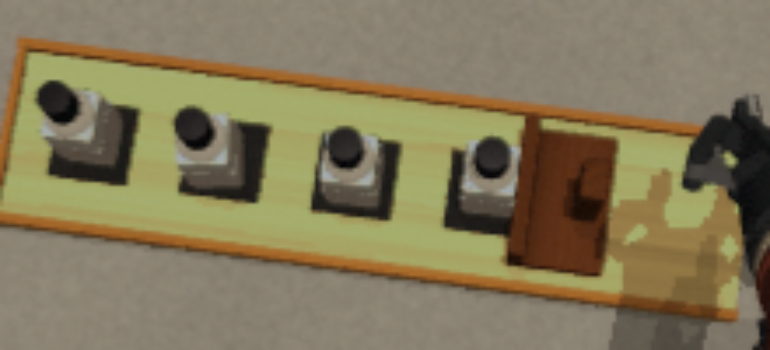

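All four bottles stand. In the top crop the stop's plate at (525,190) meets the body of the pad0 bottle at (490,185), and the arm is clear. Handing in.

```bash
python3 -c "
from plant import bot
print(bot.hand_in())"
```

```text
the job is handed in; nothing more can be done
None
```

Both fallen bottles now stand upright on pad3 and pad0, and the end stop rests against the pad0 bottle. I handed in at about 20 s; no verdict was reported. I tipped each bottle up with a 45–48° grasp and a half turn about the tool axis, then gripped the stop's post and slid it about 59 mm.

**Last checks:**
- **Bottles:** the top camera puts all four cap tops at z of about 0.122–0.123 m. The two I stood up are within 3 mm of their pad centres and the two that were already standing within about 6 mm. Those two had not moved measurably.
- **Stop:** its face is about 20–21 mm from the centre of the pad0 bottle, inside the 13–30 mm window. I inferred contact from this distance and the pictures; there was no clear force step.
- **Arm:** it is clear of everything, with no force showing.

**What went wrong:**
- **Short sweep:** one sweep towards pad0 stopped short, and the next move left the open fingers straddling the standing pad1 bottle's cap. I saw no force, lifted straight out, and the bottle did not move.
- **Bad cap readings:** two cap readings taken with the gripper in view were wrong. The one taken during the slide read normally once the arm was clear; the other was taken with the bottle still in the gripper.

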